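Sort two mixed piles of parts tubs onto the tubs of their kind

TASK

Two mixed piles of shallow lidded parts tubs have come back to the storeroom bench. Take the piles apart and put each of the four shallow tubs, upright, on top of the deeper tub of the same shape and size standing on the bench, squarely in line with it, edge over edge. Set them down gently without dropping them, leave the deep tubs where they stand, and do not disturb the tape roll or the scanner.

Things in the scene. Friction and masses are not known exactly. Their poses are not given: they have to be found in the camera images.
- long_deep: Deep long tub: 130 x 64 mm outline, 60 mm high. Clear plastic with bolts inside, flat grey lid with a dark rim (closed, part of the tub), straight sides, no handle. Origin: centre of its underside, z up, x along the 130 mm length. It stands alone on the bench and stays there; its flat lid, 60 mm up, is where the shallow tub of the same outline goes. Loose, 0.75 kg.
- square_deep: Deep square tub: 66 x 66 mm outline, 60 mm high. Clear plastic with bolts inside, flat grey lid with a dark rim (closed, part of the tub), straight sides, no handle. Origin: centre of its underside, z up, x and y square to its sides. It stands alone on the bench and stays there; its flat lid, 60 mm up, is where the shallow tub of the same outline goes. Loose, 0.5 kg.
- small_deep: Deep small oblong tub: 64 x 40 mm outline, 60 mm high. Clear plastic with bolts inside, flat grey lid with a dark rim (closed, part of the tub), straight sides, no handle. Origin: centre of its underside, z up, x along the 64 mm length. It stands alone on the bench and stays there; its flat lid, 60 mm up, is where the shallow tub of the same outline goes. Loose, 0.35 kg.
- round_deep: Deep round tub with a screw lid: 50 mm diameter, 60 mm high. Clear plastic with bolts inside, flat grey lid with a dark rim (closed, part of the tub), straight sides, no handle. Origin: centre of its underside, z up. It stands alone on the bench and stays there; its flat lid, 60 mm up, is where the shallow tub of the same outline goes. Loose, 0.32 kg.
- long_tub: Shallow long tub: 130 x 64 mm outline, 45 mm high, in one of the two piles; the lower tub of its pile, standing on the bench with the small oblong or the round tub on its lid. Grip it across its 64 mm width (along its own y), from above. About 0.3 kg. Clear plastic with bolts inside, flat grey lid with a dark rim (closed, part of the tub), straight sides, no handle. Origin: centre of its underside, z up, x along the 130 mm length.
- square_tub: Shallow square tub: 66 x 66 mm outline, 45 mm high, in one of the two piles; the lower tub of its pile, standing on the bench with the small oblong or the round tub on its lid. Grip it across either pair of sides, from above. About 0.22 kg. Clear plastic with bolts inside, flat grey lid with a dark rim (closed, part of the tub), straight sides, no handle. Origin: centre of its underside, z up, x and y square to its sides.
- small_tub: Shallow small oblong tub: 64 x 40 mm outline, 45 mm high, in one of the two piles; the upper tub of its pile, standing roughly central on the lid of the long or the square tub, its underside 45 mm above the bench. Grip it across its 40 mm width (along its own y), from above. About 0.13 kg. Clear plastic with bolts inside, flat grey lid with a dark rim (closed, part of the tub), straight sides, no handle. Origin: centre of its underside, z up, x along the 64 mm length.
- round_tub: Shallow round tub with a screw lid: 50 mm diameter, 45 mm high, in one of the two piles; the upper tub of its pile, standing roughly central on the lid of the long or the square tub, its underside 45 mm above the bench. Grip it across its diameter, from above. About 0.12 kg. Clear plastic with bolts inside, flat grey lid with a dark rim (closed, part of the tub), straight sides, no handle. Origin: centre of its underside, z up.
- tape_roll: Bystander, leave alone: brown roll of packing tape lying flat, 100 mm across, 48 mm high, open in the middle. Origin: centre of its underside.
- scanner: Bystander, leave alone: black hand-held scanner lying on its side, about 130 mm long, 40 mm high. Origin: on the bench under the rear of its head; x points out of its nose, 77 mm ahead; its grip runs backwards to -y.

How it is judged (in metres and radians):
At the end, for the whole second after the job is handed in: Each shallow tub rests released and upright (0.08 rad) on the deep tub of its outline: centres within 12 mm, underside 55 to 65 mm above the deep tub's, sides in line within 0.2 rad (square: any quarter turn; oblong: either way round; round: any). Deep tubs upright on the bench (horizontal distance between long_tub and long_deep below 0.012 m and z of long_tub in the frame of long_deep between 0.055 and 0.065 m and angle between each of long_tub, long_deep, square_tub, square_deep, small_tub, small_deep, round_tub, round_deep's own z axis and vertical below 0.08 rad and height (world z) of each of long_deep, square_deep, small_deep, round_deep below 0.01 m and linear speed of each of long_tub, long_deep, square_tub, square_deep, small_tub, small_deep, round_tub, round_deep below 0.02 m/s and contact force between each of long_tub, square_tub, small_tub, round_tub and the fingers below 0.1 N and angle between the x axis of long_tub and the x axis of long_deep, either way round below 0.2 rad and horizontal distance between square_tub and square_deep below 0.012 m and z of square_tub in the frame of square_deep between 0.055 and 0.065 m and (angle between the x axis of square_tub and the x axis of square_deep, either way round below 0.2 rad or angle between the x axis of square_tub and the y axis of square_deep, either way round below 0.2 rad) and horizontal distance between small_tub and small_deep below 0.012 m and z of small_tub in the frame of small_deep between 0.055 and 0.065 m and angle between the x axis of small_tub and the x axis of small_deep, either way round below 0.2 rad and horizontal distance between round_tub and round_deep below 0.012 m and z of round_tub in the frame of round_deep between 0.055 and 0.065 m); the robot touches nothing.
It fails at once if a tub was dropped or thrown: it moved faster than 0.7 m/s while not held (a fall of about 25 mm) ((linear speed of long_tub above 0.7 m/s and contact force between long_tub and the fingers below 0.1 N) or (linear speed of square_tub above 0.7 m/s and contact force between square_tub and the fingers below 0.1 N) or (linear speed of small_tub above 0.7 m/s and contact force between small_tub and the fingers below 0.1 N) or (linear speed of round_tub above 0.7 m/s and contact force between round_tub and the fingers below 0.1 N)).
It fails at once if a deep tub was shifted more than 30 mm from where it stood or tipped (distance of any of long_deep, square_deep, small_deep, round_deep from where it was at the start of the episode above 0.03 m or angle between any of long_deep, square_deep, small_deep, round_deep's own z axis and vertical above 0.5 rad).
It fails at once if the tape roll or the scanner was moved more than 30 mm (distance of any of tape_roll, scanner from where it was at the start of the episode above 0.03 m).
It also fails if it takes over 106 s, if anything falls off the work surface, if the arm or the gripper's body presses on something with over 40 N, if the wrist force passes 120 N, or if a joint passes its speed limit or range.

ROBOT

A 6-joint arm with a two-finger parallel gripper is mounted at the origin on the work surface. World frame = base frame: x ahead of the robot, y to its left, z up, the work surface at z = 0. Lengths are in mm, angles in degrees, forces in N, time in s.
With the tool pointing down it reaches from about 300 to 850 mm from the base axis. Payload 4.2 kg.
Tool frame: the origin (TCP) lies at the very end of the fingers, on their centre line; the grasp point (between the pads) lies 19 mm behind it; z points along the fingers, x is the direction in which the jaws open and shut, and the axes are right-handed (so a half turn about z gives the same grasp; the last joint's range is limited). The gripper opens to 91 mm and grips with 3 to 60 N. Pads are 32 mm wide; open, the fingers measure 118 mm over their backs; the gripper's body (76 mm by 178 mm) begins 60 mm behind the grasp point.
Start: joints at [68.583, 18.312, 89.639, -0, 72.044, -1.146], TCP at [199.22, 539.402, 213.976] pointing down, gripper open.
Joint ranges: [-177.97, 177.97], [-48.28, 115.42], [12.27, 149.76], [-77.06, 257.06], [2.81, 150.46], [-146.56, 146.56]. Speed limits (degrees/s): [147.25, 147.25, 180, 180, 180, 180].

INTERFACE

Orientations are given as [roll, pitch, yaw] about the fixed x, y, z axes, in that order (R = Rz(yaw) Ry(pitch) Rx(roll)).
In Python, from workcell import env gives the robot as it stands.
- The arm moves only by the tool servo_tool, never from a script. Its argument "plan" is a list of rows, each a list of 3 entries, a list of its own where there are three numbers: the turn, a rotation vector about the tool's x, y, z in degrees, then the shift along the tool's x, y, z in mm, then the finger opening in mm, from 0 to 91.2. In form: [[[ax, ay, az], [dx, dy, dz], claw], ...]. A call has exactly 10 rows; each row shifts and turns the pose as measured when the row begins, along the tool's axes as they then stand; what a row does not reach is not made up. A row lasts 1/8 s, in which the tool goes at most 62.5 mm and 10.7 degrees, less where a joint would pass 70% of its speed; a pose out of reach is approached as far as the arm can. A call with a gripper value outside its range is refused whole. The fingers move at their own pace and stop on an object; "squeeze" is the grip in N (left out, the last holds). Time passes only in rows, so rows that do not move let the fingers close, or fill a call up. It gives the time, the measured TCP pose, the force and the opening at its end, in the units of the state.
- env.state(): the state, without advancing time (a new reading comes with each control period).
- env.grab_frame(name): name is "scene" or "top" or "wrist"; returns a dict with "pixels" (480x640x3 uint8, red, green, blue), "intrinsics" (3x3 intrinsics, pixels), "eye" and "attitude" of the camera in the world. Camera axes: x right, y up, looking along -z (the intrinsics and any distortion apply to the point x, -y, -z); pixel columns grow to the right and rows downward; lengths in mm; the calibration is good to about 2 mm. A picture is of the moment at which its call begins. There is no depth.
- env.job_done(): hands the job in, once; it reports no verdict.
The state is a dict: "time_s": time; "qpos": joint angles; "qvel": joint speeds; "effort": joint torques, N m; "ee_pos": TCP position; "ee_rot": TCP orientation; "force": force on the tool from outside, world axes, zero at the start; "torque": the same for the moment, N m; "gripper_width": finger opening in mm.
Only numpy, scipy, OpenCV 4.12 (cv2) and the standard library are available. Lean on these libraries where they do the work, as an engineer would, in place of code of your own. Each camera call takes 0.05 s, during which the arm holds its last target.

## Working session

There is one attempt and no reset: what is moved stays moved. The work goes in short steps, Python scripts to look and compute and a tool call to move; the robot and the scene stay as the last step left them, time stands still between calls to the robot, and variables do not carry over. Pictures are saved under pics/ and viewed, and the job is handed in when it is done.

Besides the shell and the picture viewer there is one more tool, called after "Emit:" as a command line: name --argument value ..., lists and objects as JSON in quotes. servo_tool: Moves the arm, as the interface text tells. Its arguments: {"type":"object","properties":{"plan":{"type":"array"},"squeeze":{"type":"number"}},"required":["plan"]}

```bash
ls; mkdir -p pics
python3 - <<'E'
from workcell import env
import cv2
print(env.state())
for n in ("scene","top","wrist"):
    f=env.grab_frame(n); cv2.imwrite(f"pics/{n}0.png",f["pixels"][:,:,::-1]); print(n,f["intrinsics"],f["eye"],f["attitude"],[k for k in f])
E
```

```text
pics
{'time_s': 0.0, 'qpos': array([ 6.85853457e+01,  1.83506557e+01,  8.97069001e+01, -8.57442130e-04,
        7.20436264e+01, -1.14687631e+00]), 'qvel': array([ 0.1079776 , -0.13066333, -0.02992343,  0.03602177,  0.04056506,
        0.00019136]), 'effort': array([-6.53723646e-05, -4.12468314e+01, -2.31973654e+01,  7.27739884e-02,
        4.55429172e-02, -1.18541038e-04]), 'ee_pos': array([199.0109885 , 538.9179642 , 213.12681462]), 'ee_rot': array([-1.79998790e+02,  1.01178239e-01,  6.97324881e+01]), 'force': array([-0.44878892,  0.15670405,  0.32610951]), 'torque': array([-0.00783708,  0.00507368, -0.03018864]), 'gripper_width': 91.72629888917828}
scene [[581.90543006   0.         317.12955238]
 [  0.         581.90543006 238.57967419]
 [  0.           0.           1.        ]] [1264.26692335 -744.6474333  1128.81293797] [44.03723193  1.13299756 42.96325084] ['pixels', 'intrinsics', 'eye', 'attitude']
top [[500.41375905   0.         322.02520832]
 [  0.         500.41375905 238.13943037]
 [  0.           0.           1.        ]] [3.29404333e+02 9.86224020e-01 1.19955846e+03] [ 10.29092465  -1.06332286 -91.55998744] ['pixels', 'intrinsics', 'eye', 'attitude']
wrist [[363.44931499   0.         325.96139009]
 [  0.         363.44931499 233.80804374]
 [  0.           0.           1.        ]] [133.32306986 563.57241685 383.7744194 ] [-1.45645610e+01  5.18779949e-02  6.97812543e+01] ['pixels', 'intrinsics', 'eye', 'attitude']
```

View pics/top0.png

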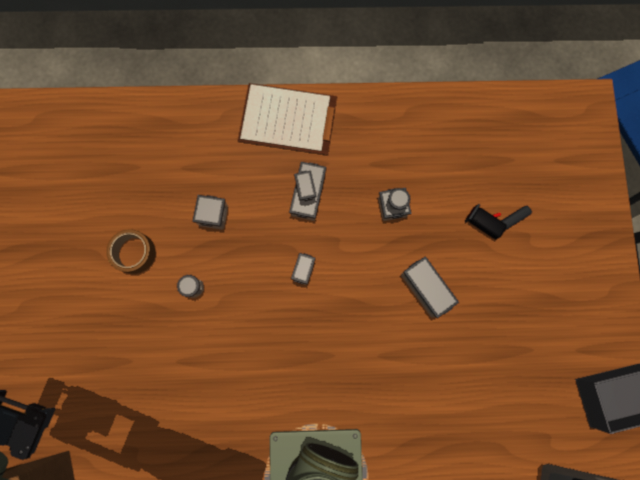

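View pics/scene0.png

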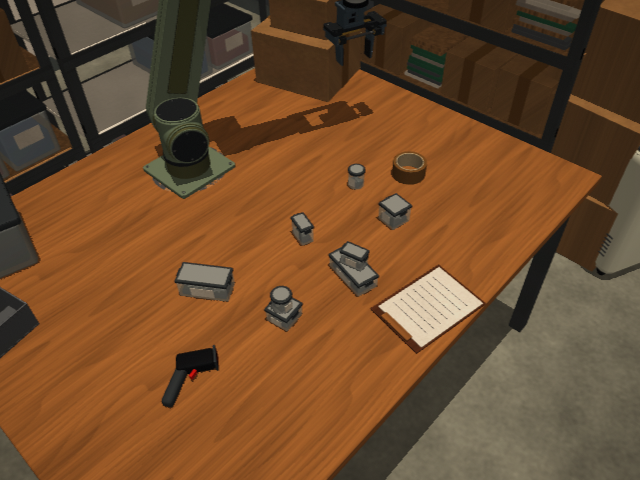

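View pics/wrist0.png

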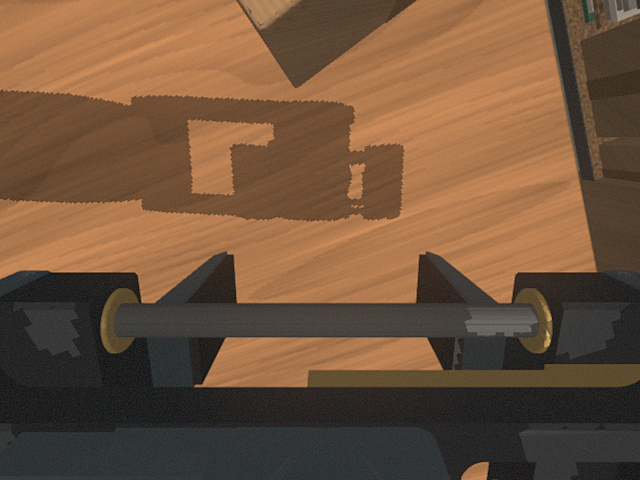

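```bash
cat > h.py <<'E'
import numpy as np, cv2
from scipy.spatial.transform import Rotation as R
def cam(f):
    return f["intrinsics"], np.array(f["eye"]), R.from_euler('xyz',f["attitude"],degrees=True).as_matrix()
def px2w(f,uv,z):
    K,e,A=cam(f); uv=np.atleast_2d(uv).astype(float)
    d=np.c_[(uv[:,0]-K[0,2])/K[0,0], -(uv[:,1]-K[1,2])/K[1,1], -np.ones(len(uv))]@A.T
    return e+d*((z-e[2])/d[:,2])[:,None]
def w2px(f,p):
    K,e,A=cam(f); c=(np.atleast_2d(p)-e)@A
    return np.c_[K[0,2]+K[0,0]*c[:,0]/-c[:,2], K[1,2]-K[1,1]*c[:,1]/-c[:,2]]
def greymask(img,lo=100):
    h=cv2.cvtColor(img,cv2.COLOR_RGB2HSV)
    return ((h[:,:,1]<45)&(h[:,:,2]>lo)).astype(np.uint8)
E
python3 - <<'E'
from workcell import env
from h import *
f=env.grab_frame("top"); im=f["pixels"]
c=im[150:330,160:480]; cv2.imwrite("pics/topz.png",cv2.resize(c,None,fx=2.5,fy=2.5,interpolation=cv2.INTER_CUBIC)[:,:,::-1])
for p in [(303,269),(188,287),(210,211),(430,287),(307,187),(315,170),(397,198),(388,212)]: print(p,im[p[1],p[0]])
m=greymask(im)*255
cv2.imwrite("pics/m.png",cv2.resize(m[150:330,160:480],None,fx=2.5,fy=2.5,interpolation=cv2.INTER_NEAREST))
g=env.grab_frame("scene"); cv2.imwrite("pics/scz.png",cv2.resize(g["pixels"][150:420,150:470],None,fx=2.2,fy=2.2,interpolation=cv2.INTER_CUBIC)[:,:,::-1])
E
```

```text
(303, 269) [182 170 156]
(188, 287) [164 153 139]
(210, 211) [163 151 138]
(430, 287) [166 157 142]
(307, 187) [168 158 144]
(315, 170) [165 154 140]
(397, 198) [164 155 140]
(388, 212) [161 151 138]
```

View pics/topz.png

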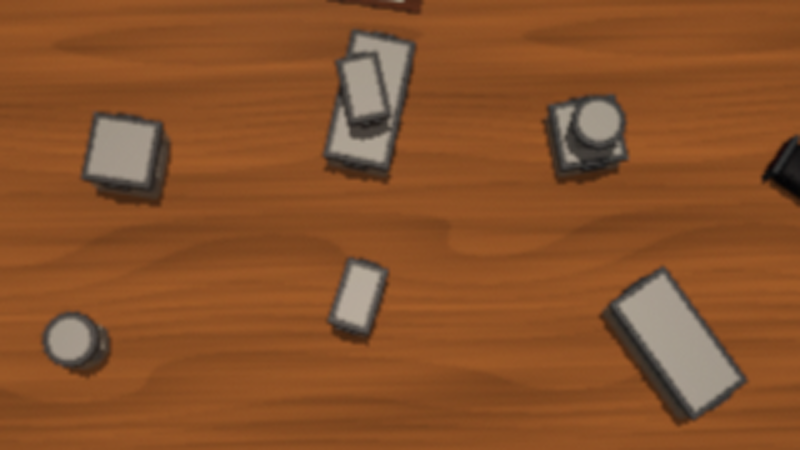

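View pics/m.png

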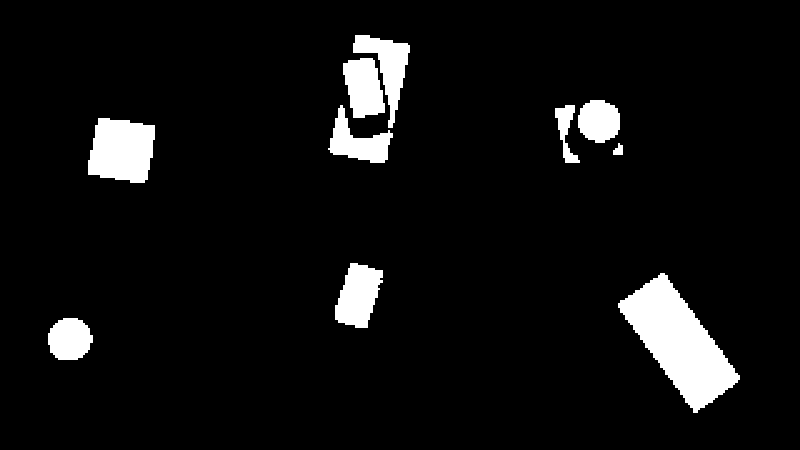

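```bash
cat >> h.py <<'E'
def lids(f,seeds,S=4,lo=110):
    """seeds: name->(u,v,z,round?)"""
    im=cv2.resize(f["pixels"],None,fx=S,fy=S,interpolation=cv2.INTER_CUBIC)
    m=greymask(im,lo); n,L=cv2.connectedComponents(m,connectivity=4)
    out={}
    for k,(u,v,z) in seeds.items():
        l=L[int((v+.5)*S),int((u+.5)*S)]
        if l==0: print(k,"miss"); continue
        cs,_=cv2.findContours((L==l).astype(np.uint8),cv2.RETR_EXTERNAL,cv2.CHAIN_APPROX_NONE)
        c=max(cs,key=len)[:,0,:]; uv=(c+.5)/S-.5
        w=px2w(f,uv,z)[:,:2].astype(np.float32)
        (x,y),(a,b),th=cv2.minAreaRect(w)
        if b>a: a,b,th=b,a,th+90
        M=cv2.moments(w[:,None,:])
        out[k]=(x,y,a,b,(th+90)%180-90, M['m10']/M['m00'],M['m01']/M['m00'])
        print(k,np.round(out[k],1))
    return out
E
python3 - <<'E'
from workcell import env
from h import *
f=env.grab_frame("top")
lids(f,dict(small_deep=(303,269,60),round_deep=(188,286,60),square_deep=(209,211,60),long_deep=(430,287,60),small=(306,185,90),round=(399,198,90),long=(316,170,45)))
p=w2px(f,[[0,0,0]]);print(p)
E
```

```text
small_deep [468.1  20.1  55.4  31.4 -19.  468.   20.1]
round_deep [434.8 282.1  38.5  38.3   1.4 434.7 282.1]
square_deep [609.7 237.5  55.8  55.6  80.1 609.7 237.4]
long_deep [ 417.9 -271.5  120.1   54.    33.   418.1 -271.4]
small [656.7  10.9  53.8  30.1  10.9 656.5  10.8]
round [ 619.9 -204.5   38.    38.    -3.   619.9 -204.5]
long [ 6.820e+02 -6.000e-01  7.200e+01  5.320e+01 -1.320e+01  6.932e+02
 -1.180e+01]
[[316.53253076 478.32471085]]
```

View pics/scz.png

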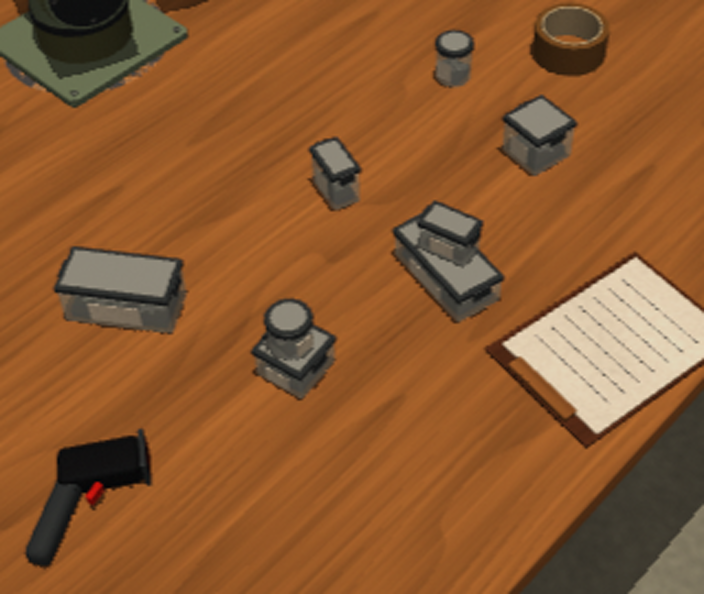

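```bash
cat > plan.py <<'E'
import numpy as np, sys
from scipy.spatial.transform import Rotation as R
from workcell import env
def plan(way,claw,n=10,start=None,dec=0):
    """way: list of (x,y,z,yaw,rows). prints 10 rows"""
    s=env.state(); p=np.array(s["ee_pos"]);r=R.from_euler('xyz',s["ee_rot"],degrees=True)
    rows=[]
    for x,y,z,yaw,k in way:
        t=np.array([x,y,z]);
        a=(yaw-r.as_euler('xyz',degrees=True)[2]+90)%180-90
        y2=r.as_euler('xyz',degrees=True)[2]+a
        rt=R.from_euler('xyz',[180,0,y2],degrees=True)
        w=(r.inv()*rt).as_rotvec(degrees=True); d0=t-p
        # smooth time scaling (trapezoid)
        u=np.ones(k); 
        if k>=5: u[0]=u[-1]=.35;u[1]=u[-2]=.75
        u/=u.sum()
        for i in range(k):
            d=r.inv().apply(d0*u[i])
            ww=w*u[i]
            rows.append([list(np.round(ww,1)),list(np.round(d,1)),claw])
            r=r*R.from_rotvec(np.round(ww,1),degrees=True); p=p+d0*u[i]
    s0=[[0,0,0],[0,0,0],claw]
    while len(rows)<n: rows.append(s0)
    print("["+",".join("[[%s],[%s],%g]"%(",".join("%g"%(v+0.) for v in a),",".join("%g"%(v+0.) for v in b),c) for a,b,c in rows)+"]", len(rows))
E
python3 - <<'E'
from workcell import env
from h import *
from plan import plan
g=env.grab_frame("scene")
f=lids(g,dict(small_deep=(302,224,60),round_deep=(357,170,60),square_deep=(395,204,60),long_deep=(205,274,60),small=(355,251,90),round=(281,295,90)))
plan([(657,11,200,101,9)],91)
E
```

```text
small_deep [469.   18.   51.2  27.6 -19.6 469.2  17.9]
round_deep [436.3 278.5  35.3  34.6 -50.1 436.2 279. ]
square_deep [610.6 235.   53.8  53.  -10.1 610.6 235. ]
long_deep [ 419.5 -273.4  117.5   51.2   33.1  419.3 -273.6]
small [657.6   9.   51.4  27.7  11.9 657.6   8.9]
round [ 620.9 -206.4   36.2   36.1  -15.4  620.8 -206.3]
[[[0,0,-1.5],[-16.4,29.8,0.7],91],[[0,0,-3.3],[-36.8,62.9,1.4],91],[[0,0,-4.3],[-53.8,80.9,1.9],91],[[0,0,-4.3],[-59.7,76.6,1.9],91],[[0,0,-4.3],[-65.2,71.9,1.9],91],[[0,0,-4.3],[-70.4,66.8,1.9],91],[[0,0,-4.3],[-75.3,61.3,1.9],91],[[0,0,-3.3],[-59.7,41.6,1.4],91],[[0,0,-1.5],[-28.9,17.8,0.7],91],[[0,0,0],[0,0,0],91]] 10
```

Run:
```python
from plan import plan
plan([(420,280,200,86,10)],91)
```

```text
[[[0,0,-0.7],[-7.1,12.7,0.6],91],[[0,0,-1.5],[-15.6,27,1.3],91],[[0,0,-2],[-21.7,35.4,1.7],91],[[0,0,-2],[-22.9,34.6,1.7],91],[[0,0,-2],[-24.1,33.8,1.7],91],[[0,0,-2],[-25.3,32.9,1.7],91],[[0,0,-2],[-26.4,32,1.7],91],[[0,0,-2],[-27.5,31.1,1.7],91],[[0,0,-1.5],[-21.4,22.6,1.3],91],[[0,0,-0.7],[-10.3,10.3,0.6],91]] 10
```

Emit:
servo_tool --plan '[[[0,0,-1],[-10,20,1],91],[[0,0,-2],[-22,36,1],91],[[0,0,-2],[-24,36,2],91],[[0,0,-2],[-24,35,2],91],[[0,0,-2],[-25,34,2],91],[[0,0,-2],[-26,33,2],91],[[0,0,-2],[-26,32,2],91],[[0,0,-2],[-27,31,2],91],[[0,0,-2],[-28,30,1],91],[[0,0,-2],[-28,29,1],91]]'

```text
time_s: 1.6
ee_pos: [468.5, 233.6, 197.5]
ee_rot: [179.9, -0.1, 89.7]
force: [0.9, 0.4, -0.5]
gripper_width: 91.1
```

Run:
```python
from plan import plan,env
print(env.state()["ee_pos"],env.state()["ee_rot"])
plan([(657,10,170,101,9)],91)
```

```text
[468.48266266 233.62722619 197.54962838] [ 1.79872834e+02 -1.38211016e-01  8.97074836e+01]
[[[0,0,-0.5],[-10.8,9.2,1.3],91],[[0,0,-1.2],[-23.4,19.5,2.9],91],[[0,0,-1.6],[-31.7,25.4,3.8],91],[[0,0,-1.6],[-32.4,24.5,3.8],91],[[0,0,-1.6],[-33.1,23.6,3.8],91],[[0,0,-1.6],[-33.7,22.7,3.8],91],[[0,0,-1.6],[-34.3,21.7,3.8],91],[[0,0,-1.2],[-26.2,15.6,2.9],91],[[0,0,-0.5],[-12.4,7,1.3],91],[[0,0,0],[0,0,0],91]] 10
```

Emit:
servo_tool --plan '[[[0,0,-1],[-18,15,2],91],[[0,0,-1],[-28,23,3],91],[[0,0,-2],[-31,25,4],91],[[0,0,-2],[-32,24,4],91],[[0,0,-2],[-33,23,4],91],[[0,0,-1],[-33,22,4],91],[[0,0,-1],[-31,20,4],91],[[0,0,-1],[-20,12,2],91],[[0,0,0],[-8,5,1],91],[[0,0,0],[0,0,0],91]]'

```text
time_s: 2.85
ee_pos: [664.8, 5.4, 167.7]
ee_rot: [179.8, -0.2, 100.8]
force: [-0.6, -0.3, 0.8]
gripper_width: 90.8
```

Run:
```python
from plan import plan,env
import cv2
f=env.grab_frame("wrist"); cv2.imwrite("pics/w1.png",f["pixels"][:,:,::-1])
print(env.state()["ee_pos"],env.state()["ee_rot"])
plan([(657,10,110,101.4,4),(657,10,54,101.4,6)],91)
```

```text
[664.56030338   5.76190071 167.89299578] [179.82242987  -0.19675341 100.84688186]
[[[0,0,-0.1],[1.3,-1.7,14.5],91],[[0,0,-0.1],[1.3,-1.7,14.5],91],[[0,0,-0.1],[1.4,-1.7,14.5],91],[[0,0,-0.1],[1.4,-1.7,14.5],91],[[0,0,0],[0,0,4.7],91],[[0,0,0],[0,0,10],91],[[0,0,0],[0,0,13.3],91],[[0,0,0],[0,0,13.3],91],[[0,0,0],[0,0,10],91],[[0,0,0],[0,0,4.7],91]] 10
```

View pics/w1.png

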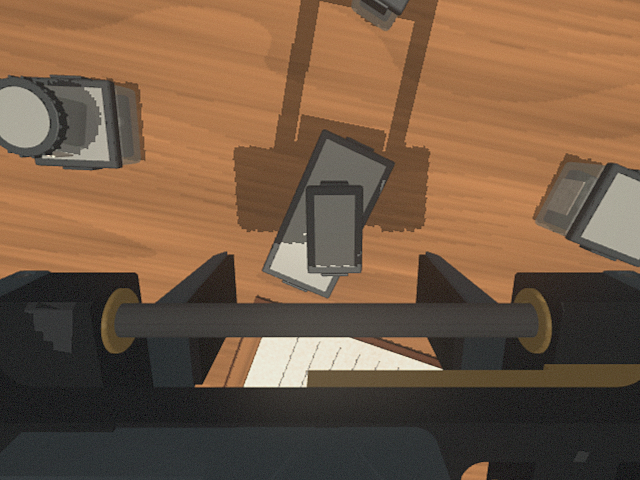

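Run:
```python
from workcell import env
from h import *
f=env.grab_frame("wrist")
print(px2w(f,[[334,229],[307,187],[361,186],[362,272],[308,274]],90))
print(px2w(f,[[317,132],[394,163],[264,270],[330,297]],45))
```

```text
[[654.73077298   9.85273091  90.        ]
 [629.19912847 -14.01298926  90.        ]
 [621.5786335   22.07654369  90.        ]
 [682.5006724   36.11123738  90.        ]
 [691.3719567   -2.15950756  90.        ]]
[[591.82962706 -14.89031388  45.        ]
 [603.57711314  49.49668602  45.        ]
 [712.27214875 -38.63255216  45.        ]
 [726.30002093  21.6859618   45.        ]]
```

Emit:
servo_tool --plan '[[[0,0,0],[2,-2,14],91],[[0,0,0],[2,-2,15],91],[[0,0,0],[1,-2,15],91],[[0,0,0],[1,-2,15],91],[[0,0,0],[0,0,14],91],[[0,0,0],[0,0,13],91],[[0,0,0],[0,0,13],91],[[0,0,0],[0,0,9],91],[[0,0,0],[0,0,4],91],[[0,0,0],[0,0,0],91]]'

```text
time_s: 4.2
ee_pos: [653.1, 13.4, 47.5]
ee_rot: [179.9, -0.2, 101.0]
force: [0.9, -0.5, 0.2]
gripper_width: 91.1
```

Run:
```python
from plan import plan,env
print(env.state()["ee_pos"],env.state()["ee_rot"])
plan([(656.5,10,54,101.2,2)],91)
```

```text
[653.10725614  13.42439555  47.51429932] [179.9372886   -0.24769257 101.00541518]
[[[0,-0.1,-0.1],[-2,1.3,-3.3],91],[[0,-0.1,-0.1],[-2,1.3,-3.2],91],[[0,0,0],[0,0,0],91],[[0,0,0],[0,0,0],91],[[0,0,0],[0,0,0],91],[[0,0,0],[0,0,0],91],[[0,0,0],[0,0,0],91],[[0,0,0],[0,0,0],91],[[0,0,0],[0,0,0],91],[[0,0,0],[0,0,0],91]] 10
```

Emit:
servo_tool --plan '[[[0,0,0],[-2,1,-3],91],[[0,0,0],[-2,1,-3],91],[[0,0,0],[0,0,0],91],[[0,0,0],[0,0,0],60],[[0,0,0],[0,0,0],30],[[0,0,0],[0,0,0],30],[[0,0,0],[0,0,0],30],[[0,0,0],[0,0,0],30],[[0,0,0],[0,0,0],30],[[0,0,0],[0,0,0],30]]' --squeeze 15

```text
time_s: 5.45
ee_pos: [657.1, 9.7, 55.7]
ee_rot: [179.8, -0.2, 101.0]
force: [-1.1, -0.8, -0.2]
gripper_width: 40.0
```

Run:
```python
from plan import plan,env
print(env.state()["ee_pos"],env.state()["ee_rot"])
plan([(656.5,10,150,101.2,9)],30)
```

```text
[657.06500206   9.65206996  55.68299516] [179.75250143  -0.21116956 101.01172992]
[[[0,0,0],[0,0,-4.6],30],[[0,0,0],[0.1,0,-9.8],30],[[0,0,0],[0.1,0,-13.1],30],[[0,0,0],[0.1,0,-13.1],30],[[0,0,0],[0.1,0,-13.1],30],[[0,0,0],[0.1,0,-13.1],30],[[0,0,0],[0.1,0,-13.1],30],[[0,0,0],[0.1,0,-9.8],30],[[0,0,0],[0,0,-4.6],30],[[0,0,0],[0,0,0],30]] 10
```

Run:
```python
from plan import plan,env
plan([(656.5,10,125,101.2,4),(562,14.5,140,86,6)],30)
```

```text
[[[0.1,-0.1,0],[0.2,0,-17.3],30],[[0.1,-0.1,0],[0.1,-0.1,-17.3],30],[[0.1,-0.1,0],[0.1,-0.1,-17.3],30],[[0.1,-0.1,0],[0.1,-0.1,-17.3],30],[[0,0,1.3],[1.9,-7.7,-1.2],30],[[0,0,2.7],[3.6,-16.5,-2.6],30],[[0,0,3.6],[3.8,-22.2,-3.5],30],[[0,0,3.6],[2.4,-22.4,-3.5],30],[[0,0,2.7],[0.7,-16.9,-2.6],30],[[0,0,1.3],[0,-7.9,-1.2],30]] 10
```

Emit:
servo_tool --plan '[[[0,0,0],[0,0,-10],30],[[0,0,0],[0,0,-18],30],[[0,0,0],[0,0,-20],30],[[0,0,0],[0,0,-16],30],[[0,0,2],[2,-12,-6],30],[[0,0,3],[3,-20,-2],30],[[0,0,4],[3,-22,0],30],[[0,0,4],[2,-22,0],30],[[0,0,4],[1,-22,0],30],[[0,0,4],[0,-22,0],30]]'

```text
time_s: 6.7
ee_pos: [527.2, 15.4, 129.6]
ee_rot: [-179.7, -0.2, 78.9]
force: [0.2, 0.1, -1.0]
gripper_width: 40.0
```

Run:
```python
from plan import plan,env
print(env.state()["ee_pos"],env.state()["ee_rot"],env.state()["gripper_width"])
plan([(468.5,19,120,70.7,8)],30)
```

```text
[527.20956361  15.44235097 129.61031859] [-179.74877312   -0.19721207   78.88661119] 40.0257335848864
[[[0,0,0.5],[-0.4,-3.3,0.6],30],[[0,0,1],[-1,-7,1.2],30],[[0,0,1.3],[-1.5,-9.4,1.6],30],[[0,0,1.3],[-1.7,-9.3,1.6],30],[[0,0,1.3],[-1.9,-9.3,1.6],30],[[0,0,1.3],[-2.1,-9.2,1.6],30],[[0,0,1],[-1.8,-6.9,1.2],30],[[0,0,0.5],[-0.9,-3.2,0.6],30],[[0,0,0],[0,0,0],30],[[0,0,0],[0,0,0],30]] 10
```

Emit:
servo_tool --plan '[[[0,0,1],[-1,-10,1],30],[[0,0,1],[-1,-9,2],30],[[0,0,1],[-2,-9,3],30],[[0,0,1],[-2,-8,4],30],[[0,0,1],[-2,-7,4],30],[[0,0,1],[-1,-5,4],30],[[0,0,0],[-1,-2,3],30],[[0,0,0],[0,0,2],30],[[0,0,0],[0,0,0],30],[[0,0,0],[0,0,0],30]]'

```text
time_s: 7.95
ee_pos: [472.3, 17.5, 104.9]
ee_rot: [-179.7, -0.2, 72.5]
force: [-0.1, 0.1, -0.5]
gripper_width: 40.1
```

Run:
```python
from plan import plan,env
import cv2
f=env.grab_frame("wrist"); cv2.imwrite("pics/w2.png",f["pixels"][:,:,::-1])
print(env.state()["ee_pos"],env.state()["ee_rot"],env.state()["force"])
plan([(468.5,19,78,70.7,8)],30)
```

```text
[472.29799197  17.48902216 104.90693138] [-1.79714958e+02 -1.53281660e-01  7.25238587e+01] [ 0.05890652  0.05535722 -0.94973991]
[[[0,0,0.1],[0,-0.2,1.5],30],[[0,0,0.2],[0,-0.5,3.3],30],[[0,0,0.3],[0,-0.6,4.3],30],[[0,0,0.3],[0,-0.6,4.3],30],[[0,0,0.3],[0,-0.6,4.3],30],[[0,0,0.3],[0,-0.6,4.3],30],[[0,0,0.2],[0,-0.5,3.3],30],[[0,0,0.1],[0,-0.2,1.5],30],[[0,0,0],[0,0,0],30],[[0,0,0],[0,0,0],30]] 10
```

View pics/w2.png

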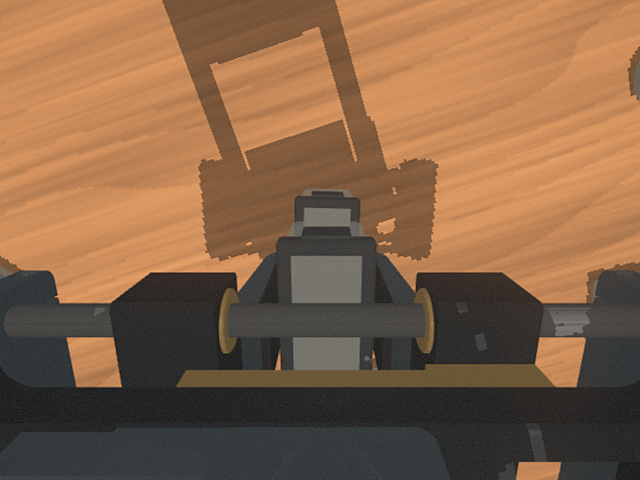

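Run:
```python
from workcell import env
from h import *
f=env.grab_frame("wrist")
s=env.state()
def intool(p): return (p-s["ee_pos"])@R.from_euler('xyz',s["ee_rot"],degrees=True).as_matrix()
print(intool(px2w(f,[[276,239],[377,239]],139)))
print(intool(px2w(f,[[295,198],[360,198]],60)))
print(intool(np.array([[468.5,19,60]])))
```

```text
[[-19.34096543 -32.52812583 -33.96561914]
 [ 20.03732839 -32.52659131 -33.86043927]]
[[-18.3183407  -36.18708086  45.05688888]
 [ 20.53756531 -36.20118801  45.16075238]]
[[ 0.17569217 -3.78459184 44.94258207]]
```

Emit:
servo_tool --plan '[[[0,0,1],[0,-1,3],30],[[0,0,1],[0,-1,5],30],[[0,0,0],[0,-1,5],30],[[0,0,0],[0,-1,5],30],[[0,0,0],[0,0,5],30],[[0,0,0],[0,0,3],30],[[0,0,0],[0,0,2],30],[[0,0,0],[0,0,1],30],[[0,0,0],[0,0,0],30],[[0,0,0],[0,0,0],30]]'

```text
time_s: 9.3
ee_pos: [468.3, 19.0, 73.8]
ee_rot: [-179.7, -0.1, 70.4]
force: [-1.2, -0.4, -1.5]
gripper_width: 39.7
```

Run:
```python
from plan import plan,env
print(env.state()["ee_pos"],env.state()["ee_rot"],env.state()["force"])
plan([(468.5,19,71,70.7,3)],30)
```

```text
[468.25038652  19.04150144  73.84166923] [-1.79708146e+02 -1.44380018e-01  7.03858839e+01] [-1.189334   -0.36401835 -1.46605431]
[[[-0.1,0,-0.1],[0,0.1,0.9],30],[[-0.1,0,-0.1],[0,0.1,0.9],30],[[-0.1,0,-0.1],[0,0.1,0.9],30],[[0,0,0],[0,0,0],30],[[0,0,0],[0,0,0],30],[[0,0,0],[0,0,0],30],[[0,0,0],[0,0,0],30],[[0,0,0],[0,0,0],30],[[0,0,0],[0,0,0],30],[[0,0,0],[0,0,0],30]] 10
```

Emit:
servo_tool --plan '[[[0,0,0],[0,0,1],30],[[0,0,0],[0,0,1],30],[[0,0,0],[0,0,1],30],[[0,0,0],[0,0,0],30],[[0,0,0],[0,0,0],44],[[0,0,0],[0,0,0],60],[[0,0,0],[0,0,0],70],[[0,0,0],[0,0,0],80],[[0,0,0],[0,0,-8],91],[[0,0,0],[0,0,-16],91]]'

```text
time_s: 10.55
ee_pos: [468.1, 18.9, 95.5]
ee_rot: [-179.7, -0.1, 70.4]
force: [0.2, -0.2, 0.5]
gripper_width: 89.8
```

Run:
```python
from plan import plan,env
print(env.state()["ee_pos"],env.state()["ee_rot"],env.state()["force"])
plan([(475,10,140,80,4),(540,-90,170,80,6)],91)
```

```text
[468.12027964  18.92889013  95.45621102] [-1.79662507e+02 -1.27960960e-01  7.03833008e+01] [ 0.19536886 -0.17863563  0.54611875]
[[[-0.1,0,-2.4],[-1.5,2.3,-11.2],91],[[-0.1,0,-2.4],[-1.6,2.3,-11.1],91],[[-0.1,0,-2.4],[-1.7,2.2,-11.1],91],[[-0.1,0,-2.4],[-1.8,2.2,-11.1],91],[[0,0,0],[-7.3,6.8,-2.5],91],[[0,0,0],[-15.6,14.5,-5.4],91],[[0,0,0],[-20.7,19.4,-7.2],91],[[0,0,0],[-20.7,19.4,-7.2],91],[[0,0,0],[-15.6,14.5,-5.4],91],[[0,0,0],[-7.3,6.8,-2.5],91]] 10
```

Emit:
servo_tool --plan '[[[0,0,0],[0,0,-16],91],[[0,0,0],[0,0,-16],91],[[0,0,0],[0,0,-12],91],[[0,0,0],[-10,9,-8],91],[[0,0,0],[-20,18,-4],91],[[0,0,0],[-26,24,-4],91],[[0,0,0],[-28,24,-4],91],[[0,0,0],[-28,24,0],91],[[0,0,0],[-28,24,0],91],[[0,0,0],[-24,20,0],91]]'

```text
time_s: 11.8
ee_pos: [551.7, -193.5, 164.1]
ee_rot: [-179.9, -0.1, 70.5]
force: [-0.3, 0.3, -0.2]
gripper_width: 90.8
```

Run:
```python
from plan import plan,env
from h import *
print(env.state()["ee_pos"],env.state()["ee_rot"],env.state()["force"])
f=env.grab_frame("top"); cv2.imwrite("pics/t2.png",cv2.resize(f["pixels"][130:330,160:480],None,fx=2.5,fy=2.5)[:,:,::-1])
plan([(620,-205,150,70.5,8)],91)
```

```text
[ 551.67889108 -193.49194917  164.08461001] [-1.79886300e+02 -1.29668797e-01  7.05432226e+01] [-0.32257993  0.29422598 -0.15232342]
[[[0,0,0],[0.8,3.7,0.8],91],[[0,0,0],[1.8,7.9,1.7],91],[[0,0,0],[2.4,10.6,2.3],91],[[0,0,0],[2.4,10.6,2.3],91],[[0,0,0],[2.4,10.6,2.3],91],[[0,0,0],[2.4,10.6,2.3],91],[[0,0,0],[1.8,7.9,1.7],91],[[0,0,0],[0.8,3.7,0.8],91],[[0,0,0],[0,0,0],91],[[0,0,0],[0,0,0],91]] 10
```

View pics/t2.png

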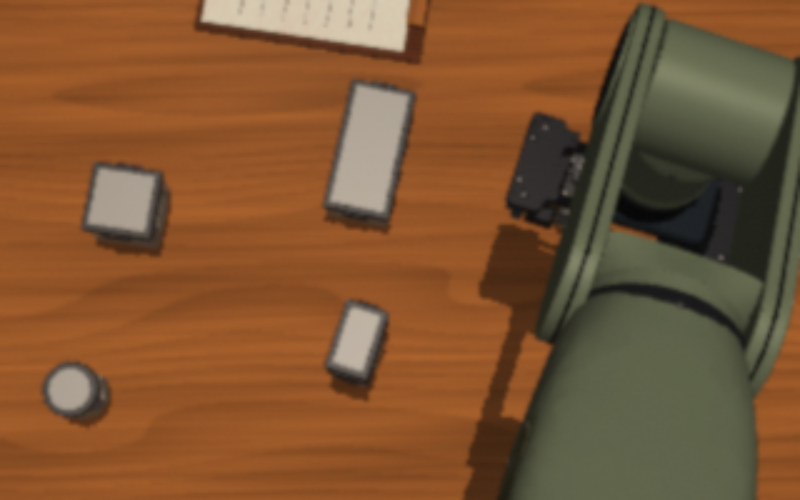

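Emit:
servo_tool --plan '[[[0,0,0],[4,6,0],91],[[0,0,0],[3,9,2],91],[[0,0,0],[3,11,2],91],[[0,0,0],[2,11,2],91],[[0,0,0],[2,11,2],91],[[0,0,0],[1,9,2],91],[[0,0,0],[1,5,1],91],[[0,0,0],[0,2,0],91],[[0,0,0],[0,0,0],91],[[0,0,0],[0,0,0],91]]'

```text
time_s: 13.1
ee_pos: [622.8, -203.0, 151.3]
ee_rot: [-179.9, 0.0, 70.5]
force: [0.4, 0.2, -0.9]
gripper_width: 90.9
```

Run:
```python
from plan import plan,env
from h import *
print(env.state()["ee_pos"],env.state()["ee_rot"],env.state()["force"])
t=env.grab_frame("top"); lids(t,dict(small=(303,265,105),long=(308,190,45)))
f=env.grab_frame("wrist"); cv2.imwrite("pics/w3.png",f["pixels"][:,:,::-1])
plan([(620.4,-205.4,56,70.5,10)],91)
```

```text
[ 622.83535836 -203.02537474  151.29673014] [-1.79906711e+02  4.89437975e-03  7.05270167e+01] [ 0.36230198  0.16765234 -0.90728279]
small [468.1  20.4  56.2  31.7 -19.4 468.2  20.5]
long [658.6   5.2 120.8  55.2 -13.6 658.5   5.4]
[[[0,0,0],[-0.1,-0.1,4.1],91],[[0,0,0],[-0.3,-0.1,8.7],91],[[0,0,0],[-0.4,-0.2,11.6],91],[[0,0,0],[-0.4,-0.2,11.6],91],[[0,0,0],[-0.4,-0.2,11.6],91],[[0,0,0],[-0.4,-0.2,11.6],91],[[0,0,0],[-0.4,-0.2,11.6],91],[[0,0,0],[-0.4,-0.2,11.6],91],[[0,0,0],[-0.3,-0.1,8.7],91],[[0,0,0],[-0.1,-0.1,4.1],91]] 10
```

View pics/w3.png

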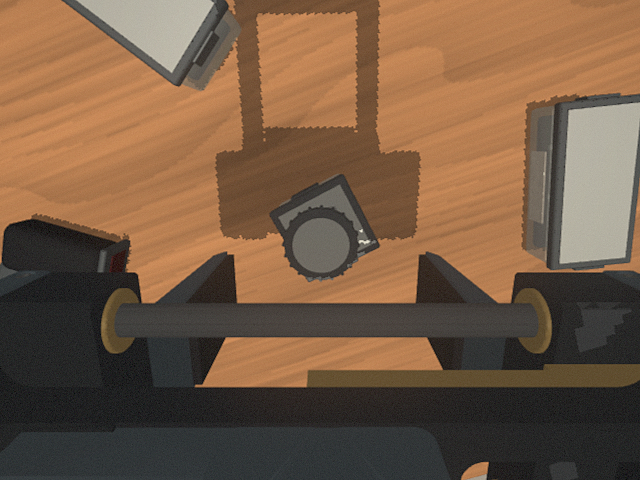

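Run:
```python
from plan import plan,env
from h import *
f=env.grab_frame("wrist")
print(px2w(f,[[322,242],[285,243],[358,243]],90))
t=env.grab_frame("top");print(px2w(t,[[475,207],[480,215],[530,210],[490,237],[505,232]],40))
```

```text
[[ 617.96466309 -203.80890606   90.        ]
 [ 610.44624618 -227.19976858   90.        ]
 [ 626.56282811 -181.50317031   90.        ]]
[[ 606.38183463 -394.87257058   40.        ]
 [ 586.48839012 -405.27619946   40.        ]
 [ 595.98992275 -526.96243781   40.        ]
 [ 532.55527453 -424.64285927   40.        ]
 [ 543.76403349 -461.58239247   40.        ]]
```

Emit:
servo_tool --plan '[[[0,0,0],[-1,-1,5],91],[[0,0,0],[-1,-1,10],91],[[0,0,0],[-1,0,12],91],[[0,0,0],[0,0,12],91],[[0,0,0],[0,0,12],91],[[0,0,0],[0,0,12],91],[[0,0,0],[0,0,11],91],[[0,0,0],[0,0,9],91],[[0,0,0],[0,0,4],91],[[0,0,0],[0,0,1],91]]'

```text
time_s: 14.55
ee_pos: [618.9, -205.0, 55.9]
ee_rot: [-179.8, 0.0, 70.5]
force: [-0.7, -0.3, 0.7]
gripper_width: 90.9
```

Run:
```python
from plan import plan,env
print(env.state()["ee_pos"],env.state()["ee_rot"],env.state()["force"])
plan([(620.4,-205.2,56,70.5,2)],91)
```

```text
[ 618.9077018  -205.01803181   55.9207156 ] [-1.79793520e+02  3.55734660e-03  7.05294012e+01] [-0.66729945 -0.2889218   0.73978757]
[[[-0.1,0,0],[0.2,0.7,0],91],[[-0.1,0,0],[0.2,0.7,0],91],[[0,0,0],[0,0,0],91],[[0,0,0],[0,0,0],91],[[0,0,0],[0,0,0],91],[[0,0,0],[0,0,0],91],[[0,0,0],[0,0,0],91],[[0,0,0],[0,0,0],91],[[0,0,0],[0,0,0],91],[[0,0,0],[0,0,0],91]] 10
```

Emit:
servo_tool --plan '[[[0,0,0],[0,1,0],60],[[0,0,0],[0,0,0],40],[[0,0,0],[0,0,0],40],[[0,0,0],[0,0,0],40],[[0,0,0],[0,0,0],40],[[0,0,0],[0,0,0],40],[[0,0,0],[0,0,0],40],[[0,0,0],[0,0,0],40],[[0,0,0],[0,0,-4],40],[[0,0,0],[0,0,-8],40]]' --squeeze 15

```text
time_s: 15.8
ee_pos: [619.9, -205.4, 68.8]
ee_rot: [-179.8, 0.0, 70.5]
force: [0.1, 0.1, -2.1]
gripper_width: 49.5
```

Run:
```python
from plan import plan,env
print(env.state()["ee_pos"],env.state()["ee_rot"],env.state()["force"],env.state()["gripper_width"])
plan([(620,-205,145,70.5,4),(573,-85,160,70.5,6)],40)
```

```text
[ 619.94097823 -205.40991054   68.78102518] [-1.79804023e+02  4.18832656e-03  7.05274751e+01] [ 0.05355293  0.14259483 -2.14457971] 49.515222565257694
[[[0,0,0],[0.1,-0.1,-19.1],40],[[0,0,0],[0.1,-0.1,-19.1],40],[[0,0,0],[0.1,-0.1,-19.1],40],[[0,0,0],[0.1,-0.1,-19.1],40],[[0,0,0],[8.1,-7,-1.2],40],[[0,0,0],[17.4,-15.1,-2.6],40],[[0,0,0],[23.2,-20.1,-3.5],40],[[0,0,0],[23.2,-20.1,-3.5],40],[[0,0,0],[17.4,-15.1,-2.6],40],[[0,0,0],[8.1,-7,-1.2],40]] 10
```

Emit:
servo_tool --plan '[[[0,0,0],[0,0,-16],40],[[0,0,0],[0,0,-20],40],[[0,0,0],[0,0,-20],40],[[0,0,0],[6,-5,-14],40],[[0,0,0],[14,-12,-8],40],[[0,0,0],[22,-19,-4],40],[[0,0,0],[28,-24,0],40],[[0,0,0],[30,-26,0],40],[[0,0,0],[30,-26,0],40],[[0,0,0],[30,-26,0],40]]'

```text
time_s: 17.05
ee_pos: [538.0, 0.9, 158.8]
ee_rot: [-179.9, -0.1, 70.4]
force: [0.3, 0.6, -1.3]
gripper_width: 50.3
```

Run:
```python
from plan import plan,env
print(env.state()["ee_pos"],env.state()["ee_rot"],env.state()["force"],env.state()["gripper_width"])
plan([(435.5,280,150,70.5,10)],40)
```

```text
[538.01402644   0.94966699 158.78314109] [-1.79852678e+02 -1.06314595e-01  7.03915309e+01] [ 0.30386163  0.57153633 -1.33159945] 50.25538716892611
[[[0,0,0],[9.8,-8.1,0.4],40],[[0,0,0],[20.9,-17.4,0.9],40],[[0,0,0],[27.9,-23.2,1.2],40],[[0,0,0],[27.9,-23.2,1.2],40],[[0,0,0],[27.9,-23.2,1.2],40],[[0,0,0],[27.9,-23.2,1.2],40],[[0,0,0],[27.9,-23.2,1.2],40],[[0,0,0],[27.9,-23.2,1.2],40],[[0,0,0],[20.9,-17.4,0.9],40],[[0,0,0],[9.8,-8.1,0.4],40]] 10
```

Emit:
servo_tool --plan '[[[0,0,0],[30,-25,0],40],[[0,0,0],[30,-25,1],40],[[0,0,0],[30,-25,1],40],[[0,0,0],[30,-25,1],40],[[0,0,0],[30,-25,2],40],[[0,0,0],[26,-22,2],40],[[0,0,0],[20,-17,2],40],[[0,0,0],[12,-10,2],40],[[0,0,0],[5,-4,2],40],[[0,0,0],[1,-1,0],40]]'

```text
time_s: 18.3
ee_pos: [423.4, 276.7, 147.1]
ee_rot: [-179.5, 0.0, 70.9]
force: [-0.0, -0.8, -1.6]
gripper_width: 49.1
```

Run:
```python
from plan import plan,env
print(env.state()["ee_pos"],env.state()["ee_rot"],env.state()["force"],env.state()["gripper_width"])
plan([(435.5,280.5,110,70.5,8)],40)
```

```text
[423.41496167 276.66526907 147.12927028] [-1.79461480e+02  1.27223348e-02  7.09004610e+01] [-0.02069381 -0.82840725 -1.63390514] 49.10219183332597
[[[0,0,0],[0.4,0.6,2.1],40],[[-0.1,0,0],[0.9,1.3,4.5],40],[[-0.1,0,0.1],[1.2,1.7,6],40],[[-0.1,0,0.1],[1.2,1.7,6],40],[[-0.1,0,0.1],[1.2,1.7,6],40],[[-0.1,0,0.1],[1.2,1.6,6],40],[[-0.1,0,0],[0.9,1.2,4.5],40],[[0,0,0],[0.4,0.6,2.1],40],[[0,0,0],[0,0,0],40],[[0,0,0],[0,0,0],40]] 10
```

Emit:
servo_tool --plan '[[[0,0,0],[1,2,3],40],[[0,0,0],[1,2,6],40],[[0,0,0],[1,2,6],40],[[0,0,0],[1,1,7],40],[[0,0,0],[1,1,7],40],[[0,0,0],[1,1,6],40],[[0,0,0],[1,1,5],40],[[0,0,0],[0,0,3],40],[[0,0,0],[0,0,1],40],[[0,0,0],[0,0,0],40]]'

```text
time_s: 19.55
ee_pos: [436.5, 278.3, 99.4]
ee_rot: [-179.5, 0.1, 70.7]
force: [-0.0, -0.4, -1.2]
gripper_width: 49.8
```

Run:
```python
from plan import plan,env
from h import *
s=env.state();print(s["ee_pos"],s["ee_rot"],s["force"])
f=env.grab_frame("wrist"); cv2.imwrite("pics/w4.png",f["pixels"][:,:,::-1])
t=env.grab_frame("top"); cv2.imwrite("pics/t4.png",cv2.resize(t["pixels"][180:360,80:320],None,fx=3,fy=3)[:,:,::-1])
plan([(435.5,280.5,75,70.5,8)],40)
```

```text
[436.48984126 278.3143448   99.43644511] [-1.79452449e+02  8.74613087e-02  7.07263265e+01] [-0.00774266 -0.44040181 -1.22257573]
[[[0,0,0],[0.1,-0.1,1.4],40],[[-0.1,0,0],[0.2,-0.2,3],40],[[-0.1,0,0],[0.3,-0.2,4],40],[[-0.1,0,0],[0.3,-0.3,4],40],[[-0.1,0,0],[0.3,-0.3,4],40],[[-0.1,0,0],[0.3,-0.3,4],40],[[-0.1,0,0],[0.2,-0.2,3],40],[[0,0,0],[0.1,-0.1,1.4],40],[[0,0,0],[0,0,0],40],[[0,0,0],[0,0,0],40]] 10
```

View pics/w4.png

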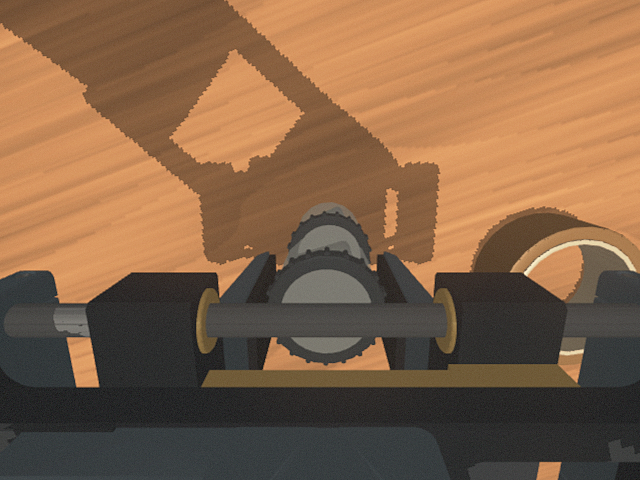

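Run:
```python
from workcell import env
from h import *
f=env.grab_frame("wrist")
s=env.state()
def intool(p): return (p-s["ee_pos"])@R.from_euler('xyz',s["ee_rot"],degrees=True).as_matrix()
zt=s["ee_pos"][2]-11+45
print(intool(px2w(f,[[268,300],[387,300],[327,249],[326,363]],zt)).round(1))
print(intool(px2w(f,[[289,253],[371,253],[330,213]],60)).round(1))
print(intool(np.array([[435.5,280.5,60]])).round(1))
```

```text
[[-23.5  -6.8 -33.9]
 [ 25.   -6.9 -34. ]
 [  0.5 -28.5 -33.7]
 [  0.2  22.2 -34.2]]
[[-22.2  -3.6  39.7]
 [ 27.5  -3.6  39.6]
 [  2.6 -28.2  39.9]]
[[ 1.7 -1.4 39.6]]
```

Emit:
servo_tool --plan '[[[0,0,0],[1,0,3],40],[[0,0,0],[1,0,5],40],[[0,0,0],[0,0,5],40],[[0,0,0],[0,0,4],40],[[0,0,0],[0,0,3],40],[[0,0,0],[0,0,2],40],[[0,0,0],[0,0,1],40],[[0,0,0],[0,0,0],40],[[0,0,0],[0,0,0],40],[[0,0,0],[0,0,0],40]]'

```text
time_s: 20.95
ee_pos: [437.2, 280.5, 75.2]
ee_rot: [-179.5, 0.1, 70.7]
force: [0.2, -0.3, -1.9]
gripper_width: 49.9
```

Run:
```python
from workcell import env
from h import *
f=env.grab_frame("wrist"); cv2.imwrite("pics/w5.png",f["pixels"][:,:,::-1])
s=env.state();print(s["ee_pos"],s["ee_rot"],s["force"])
```

```text
[437.24077909 280.50173339  75.19656722] [-1.79486347e+02  4.85929271e-02  7.07234076e+01] [-0.81266734 -0.23058549 -1.29405829]
```

View pics/w5.png

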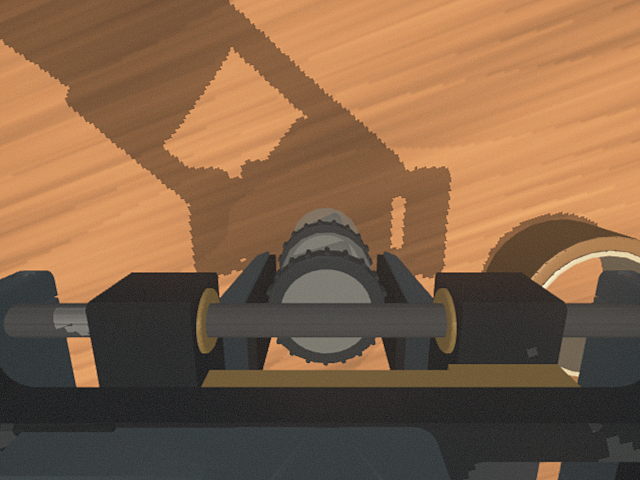

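Emit:
servo_tool --plan '[[[0,0,0],[0,0,1],40],[[0,0,0],[0,0,1],40],[[0,0,0],[0,0,1],40],[[0,0,0],[0,0,1],40],[[0,0,0],[0,0,0],40],[[0,0,0],[0,0,0],54],[[0,0,0],[0,0,0],65],[[0,0,0],[0,0,0],80],[[0,0,0],[0,0,-2],91],[[0,0,0],[0,0,-12],91]]'

```text
time_s: 22.25
ee_pos: [437.4, 280.4, 86.2]
ee_rot: [-179.5, 0.1, 70.7]
force: [0.1, 0.4, -0.1]
gripper_width: 89.9
```

Emit:
servo_tool --plan '[[[0,0,0],[0,0,-16],91],[[0,0,0],[0,0,-20],91],[[0,0,0],[0,0,-18],91],[[0,0,-2],[-4,6,-10],91],[[0,0,-4],[-14,16,-6],91],[[0,0,-4],[-22,20,0],91],[[0,0,-4],[-26,20,0],91],[[0,0,-4],[-26,20,0],91],[[0,0,-4],[-26,18,0],91],[[0,0,-4],[-24,14,0],91]]'

```text
time_s: 23.5
ee_pos: [539.3, 123.2, 168.3]
ee_rot: [179.7, -0.4, 97.8]
force: [0.1, -0.6, 0.1]
gripper_width: 91.1
```

Run:
```python
from plan import plan,env
from h import *
s=env.state();print(s["ee_pos"],s["ee_rot"],s["force"])
t=env.grab_frame("top"); lids(t,dict(round=(186,283,105),small=(303,265,105),sq=(395,203,45),long=(308,190,45)))
cv2.imwrite("pics/t5.png",cv2.resize(t["pixels"][130:330,160:480],None,fx=2.5,fy=2.5)[:,:,::-1])
plan([(659,4.5,120,76.4,10)],91)
```

```text
[539.28249376 123.1809026  168.25860543] [179.72130581  -0.42878378  97.82962239] [ 0.11751862 -0.64285803  0.13033471]
round [436.1 286.1  39.1  31.5  12.9 436.4 284.8]
small [468.3  20.4  55.9  31.6 -19.4 468.2  20.5]
sq [ 621.6 -202.3   56.2   56.   -81.7  621.6 -202.4]
long [658.7   5.2 120.6  54.9 -13.6 658.6   5.3]
[[[0,0,0.9],[-5.6,4.3,2.1],91],[[0,0,2],[-11.9,9.4,4.4],91],[[0,0,2.6],[-15.4,13,5.9],91],[[0,0,2.6],[-14.8,13.7,5.9],91],[[0,0,2.6],[-14.1,14.4,5.9],91],[[0,0,2.6],[-13.5,15,5.9],91],[[0,0,2.6],[-12.8,15.6,5.9],91],[[0,0,2.6],[-12.1,16.1,5.9],91],[[0,0,2],[-8.5,12.5,4.4],91],[[0,0,0.9],[-3.8,6,2.1],91]] 10
```

View pics/t5.png

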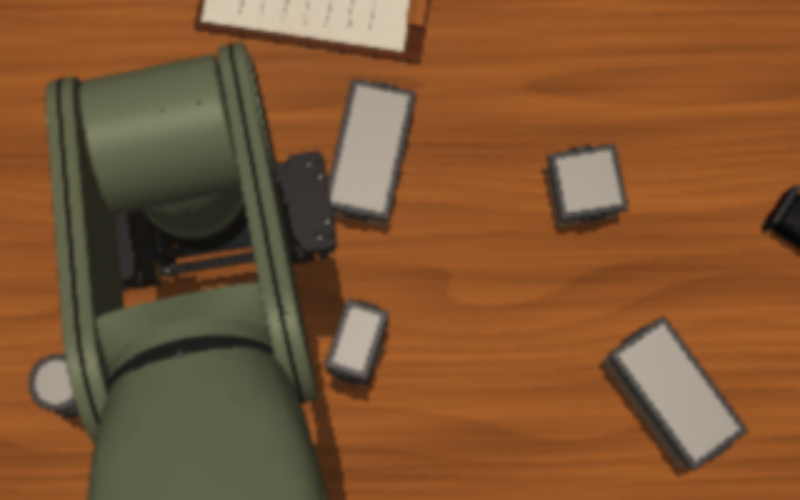

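Emit:
servo_tool --plan '[[[0,0,2],[-8,8,2],91],[[0,0,2],[-10,10,3],91],[[0,0,3],[-13,13,4],91],[[0,0,3],[-14,14,4],91],[[0,0,3],[-14,14,4],91],[[0,0,3],[-13,15,4],91],[[0,0,2],[-12,15,3],91],[[0,0,1],[-7,11,2],91],[[0,0,1],[-3,5,1],91],[[0,0,0],[0,0,0],91]]'

```text
time_s: 24.8
ee_pos: [649.8, 16.0, 139.8]
ee_rot: [179.7, -0.5, 76.3]
force: [-0.4, -0.2, 0.2]
gripper_width: 90.6
```

Run:
```python
from plan import plan,env
from h import *
s=env.state();print(s["ee_pos"],s["ee_rot"],s["force"])
t=env.grab_frame("top"); lids(t,dict(round=(184,280,105)))
f=env.grab_frame("wrist"); cv2.imwrite("pics/w6.png",f["pixels"][:,:,::-1])
plan([(659,4.5,80,76.4,10)],91)
```

```text
[649.78149151  16.03196452 139.7809846 ] [179.74975421  -0.46336894  76.30932553] [-0.40498516 -0.23572385  0.20479206]
round [436.9 282.7  38.9  38.8  33.4 436.9 282.4]
[[[0,0,0],[-0.4,0.5,2.6],91],[[0,0,0],[-0.9,1.1,5.5],91],[[0,-0.1,0],[-1.2,1.4,7.3],91],[[0,-0.1,0],[-1.2,1.4,7.3],91],[[0,-0.1,0],[-1.2,1.4,7.3],91],[[0,-0.1,0],[-1.2,1.4,7.3],91],[[0,-0.1,0],[-1.2,1.4,7.3],91],[[0,-0.1,0],[-1.1,1.4,7.3],91],[[0,0,0],[-0.8,1.1,5.5],91],[[0,0,0],[-0.4,0.5,2.6],91]] 10
```

View pics/w6.png

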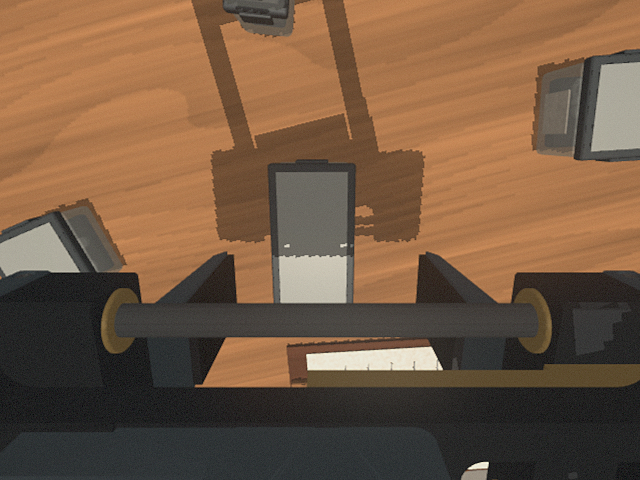

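Emit:
servo_tool --plan '[[[0,0,0],[-2,2,4],91],[[0,0,0],[-2,2,8],91],[[0,0,0],[-2,2,9],91],[[0,0,0],[-1,2,9],91],[[0,0,0],[-1,1,9],91],[[0,0,0],[-1,1,9],91],[[0,0,0],[0,1,7],91],[[0,0,0],[0,0,5],91],[[0,0,0],[0,0,2],91],[[0,0,0],[0,0,0],91]]'

```text
time_s: 26.15
ee_pos: [657.9, 6.0, 73.3]
ee_rot: [179.8, -0.5, 76.4]
force: [0.4, 0.0, -1.3]
gripper_width: 91.0
```

Run:
```python
from plan import plan,env
from h import *
s=env.state();print(s["ee_pos"],s["ee_rot"],s["force"])
f=env.grab_frame("wrist"); cv2.imwrite("pics/w7.png",f["pixels"][:,:,::-1])
plan([(659,4.5,11,76.4,10)],91)
```

```text
[657.92953689   6.0377204   73.29488908] [179.82256211  -0.46296475  76.44969572] [ 0.36959502  0.0495873  -1.34621427]
[[[0,0,0],[-0.1,0,2.7],91],[[0,0,0],[-0.2,0.1,5.7],91],[[0,-0.1,0],[-0.2,0.1,7.6],91],[[0,-0.1,0],[-0.2,0.1,7.6],91],[[0,-0.1,0],[-0.2,0.1,7.6],91],[[0,-0.1,0],[-0.2,0.1,7.6],91],[[0,-0.1,0],[-0.2,0.1,7.6],91],[[0,-0.1,0],[-0.1,0.1,7.6],91],[[0,0,0],[-0.1,0.1,5.7],91],[[0,0,0],[0,0,2.7],91]] 10
```

View pics/w7.png

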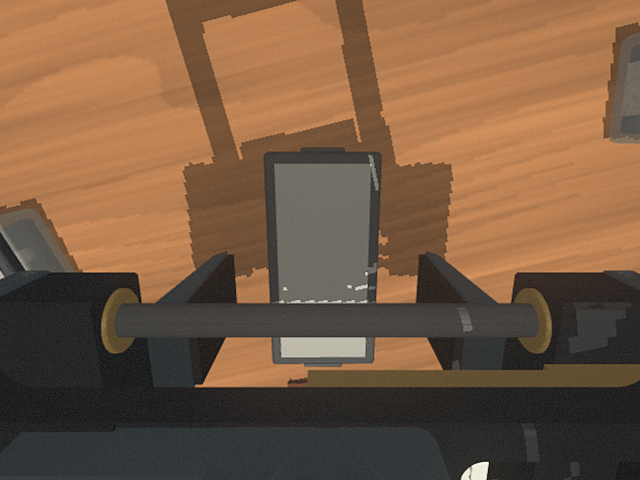

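Emit:
servo_tool --plan '[[[0,0,0],[-1,0,3],91],[[0,-0.5,0],[0,1,6],91],[[0,0,0],[0,0,8],91],[[0,0,0],[0,0,8],91],[[0,0,0],[0,0,8],91],[[0,0,0],[0,0,8],91],[[0,0,0],[0,0,6],91],[[0,0,0],[0,0,4],91],[[0,0,0],[0,0,2],91],[[0,0,0],[0,0,0],91]]'

```text
time_s: 27.45
ee_pos: [659.1, 4.8, 16.7]
ee_rot: [179.8, 0.1, 76.4]
force: [0.2, 0.2, 0.2]
gripper_width: 91.3
```

Run:
```python
from plan import plan,env
s=env.state();print(s["ee_pos"],s["ee_rot"],s["force"])
```

```text
[659.10764184   4.75096262  16.73721923] [1.79797701e+02 6.65984912e-02 7.64499778e+01] [0.17186292 0.17502962 0.24162943]
```

Emit:
servo_tool --plan '[[[0,0,0],[0,0,3],91],[[0,0,0],[0,0,2],91],[[0,0,0],[0,0,0],91],[[0,0,0],[0,0,0],70],[[0,0,0],[0,0,0],50],[[0,0,0],[0,0,0],50],[[0,0,0],[0,0,0],50],[[0,0,0],[0,0,0],50],[[0,0,0],[0,0,0],50],[[0,0,0],[0,0,0],50]]' --squeeze 30

```text
time_s: 28.7
ee_pos: [659.6, 4.6, 12.2]
ee_rot: [179.7, 0.1, 76.5]
force: [1.0, -1.9, -0.1]
gripper_width: 64.1
```

Run:
```python
from plan import plan,env
s=env.state();print(s["ee_pos"],s["ee_rot"],s["force"],s["gripper_width"])
```

```text
[659.62119301   4.61304597  12.20384358] [1.79709624e+02 5.80373415e-02 7.64617159e+01] [ 0.9910667  -1.93225766 -0.05688112] 64.11707120987049
```

Run:
```python
from plan import plan,env
plan([(659.5,4.6,115,76.5,5),(600,-64,145,40,5)],50)
plan([(659.5,4.6,140,76.5,1),(600,-64,145,40,1),(500,-180,145,-20,9)],50)
```

```text
[[[0,0,0],[0,0,-11.2],50],[[0.1,0,0],[0,0.1,-24.1],50],[[0.1,0,0],[0,0.1,-32.1],50],[[0.1,0,0],[0,0,-24.1],50],[[0,0,0],[0,0,-11.2],50],[[0,0,4],[-8.8,-4.6,-3.3],50],[[0,0,8.5],[-19.5,-8.5,-7],50],[[0,0,11.4],[-27.4,-7.3,-9.3],50],[[0,0,8.5],[-21.3,-1.3,-7],50],[[0,0,4],[-9.9,0.9,-3.3],50]] 10
[[[0.3,0.1,0],[-0.2,0.5,-127.8],50],[[0,0,36.5],[-80.6,-41.8,-5.1],50],[[0,0,2.9],[-7.3,1.2,0],50],[[0,0,6.2],[-15.6,3.4,0],50],[[0,0,8.3],[-20.2,6.7,0],50],[[0,0,8.3],[-19,9.5,0],50],[[0,0,8.3],[-17.4,12.2,0],50],[[0,0,8.3],[-15.5,14.6,0],50],[[0,0,8.3],[-13.2,16.7,0],50],[[0,0,6.2],[-8,13.8,0],50],[[0,0,2.9],[-3,6.8,0],50]] 11
```

Emit:
servo_tool --plan '[[[0,0,0],[0,0,-8],50],[[0,0,0],[0,0,-16],50],[[0,0,0],[0,0,-22],50],[[0,0,0],[0,0,-24],50],[[0,0,0],[0,0,-22],50],[[0,0,3],[-6,-3,-16],50],[[0,0,5],[-13,-6,-10],50],[[0,0,7],[-19,-7,-4],50],[[0,0,8],[-22,-6,0],50],[[0,0,8],[-23,-3,0],50]]'

```text
time_s: 29.95
ee_pos: [598.5, -59.1, 145.7]
ee_rot: [179.5, -0.3, 44.6]
force: [0.1, 0.1, -4.0]
gripper_width: 64.0
```

Run:
```python
from plan import plan,env
s=env.state();print(s["ee_pos"],s["ee_rot"],s["force"],s["gripper_width"],s["qpos"])
plan([(500,-180,145,-30,10)],50)
```

```text
[598.46457149 -59.08101885 145.7382576 ] [179.53577417  -0.2766179   44.60861222] [ 0.06748867  0.07298376 -4.00287689] 63.956922640862736 [-6.69223796e+00  2.31829680e+01  9.24205320e+01 -8.28418398e-02
  6.38612754e+01 -5.12635813e+01]
[[[0,0,3.2],[-6.6,0.7,0],50],[[0,0,6.8],[-14.1,2.3,0],50],[[0,-0.1,9.1],[-18.3,5.3,0],50],[[0,-0.1,9.1],[-17.2,8.1,0],50],[[0,-0.1,9.1],[-15.7,10.8,0.1],50],[[0,-0.1,9.1],[-13.8,13.1,0.1],50],[[0,-0.1,9.1],[-11.5,15.1,0.1],50],[[0,-0.1,9.1],[-9,16.7,0.1],50],[[0,0,6.8],[-4.7,13.5,0.1],50],[[0,0,3.2],[-1.4,6.5,0.1],50]] 10
```

Emit:
servo_tool --plan '[[[0,0,8],[-17,2,0],50],[[0,0,8],[-17,4,0],50],[[0,-0.1,8],[-17,6,0],50],[[0,-0.1,8],[-16,9,0],50],[[0,-0.1,8],[-14,11,0],50],[[0,-0.1,8],[-12,13,0],50],[[0,-0.1,8],[-10,15,0],50],[[0,0,8],[-8,16,0],50],[[0,0,6],[-5,16,0],50],[[0,0,6],[-4,16,0],50]]'

```text
time_s: 31.2
ee_pos: [480.1, -197.6, 156.3]
ee_rot: [180.0, -0.7, -34.0]
force: [-0.2, -0.1, -2.1]
gripper_width: 64.1
```

Run:
```python
from plan import plan,env
s=env.state();print(s["ee_pos"],s["ee_rot"],s["force"],s["gripper_width"],s["qpos"])
plan([(418.7,-272.5,135,-57,9)],50)
```

```text
[ 480.1245495  -197.56870407  156.28384499] [179.99696672  -0.66458655 -33.99954047] [-0.18773601 -0.05703234 -2.07071026] 64.06349546838462 [-23.55629     15.59661235 102.4622248   -0.14075005  61.28820689
  10.51018157]
[[[0,0,1.1],[-0.5,4.7,1],50],[[0,-0.1,2.4],[-0.8,10.1,2.2],50],[[0,-0.1,3.2],[-0.5,13.5,2.9],50],[[0,-0.1,3.2],[0.3,13.5,2.9],50],[[0,-0.1,3.2],[1.1,13.4,2.9],50],[[0,-0.1,3.2],[1.8,13.3,2.9],50],[[0,-0.1,3.2],[2.6,13.2,2.9],50],[[0,-0.1,2.4],[2.5,9.8,2.2],50],[[0,0,1.1],[1.3,4.5,1],50],[[0,0,0],[0,0,0],50]] 10
```

Emit:
servo_tool --plan '[[[0,0,3],[-1,12,1],50],[[0,-0.1,3],[-1,13,2],50],[[0,-0.1,3],[0,13,4],50],[[0,-0.1,3],[0,13,4],50],[[0,-0.1,3],[1,13,4],50],[[0,-0.1,3],[2,12,4],50],[[0,-0.1,2],[2,8,4],50],[[0,-0.1,1],[2,4,2],50],[[0,0,0],[1,1,1],50],[[0,0,0],[0,0,0],50]]'

```text
time_s: 32.45
ee_pos: [418.8, -271.4, 129.6]
ee_rot: [-179.8, 0.1, -56.3]
force: [0.3, 0.1, -2.7]
gripper_width: 63.9
```

Run:
```python
from plan import plan,env
from h import *
s=env.state();print(s["ee_pos"],s["ee_rot"],s["force"],s["gripper_width"])
f=env.grab_frame("wrist"); cv2.imwrite("pics/w8.png",f["pixels"][:,:,::-1])
plan([(418.7,-272.5,90,-57,9)],50)
```

```text
[ 418.79103089 -271.41079688  129.59718197] [-1.79778229e+02  6.68436607e-02 -5.63105441e+01] [ 0.32218259  0.13483396 -2.6501125 ] 63.86300949816023
[[[0,0,0],[0,0,1.9],50],[[0,0,0.1],[0.1,0.1,4.1],50],[[0,0,0.1],[0.1,0.1,5.5],50],[[0,0,0.1],[0.1,0.1,5.5],50],[[0,0,0.1],[0.1,0.1,5.5],50],[[0,0,0.1],[0.1,0.1,5.5],50],[[0,0,0.1],[0.1,0.1,5.5],50],[[0,0,0.1],[0.1,0.1,4.1],50],[[0,0,0],[0,0,1.9],50],[[0,0,0],[0,0,0],50]] 10
```

View pics/w8.png

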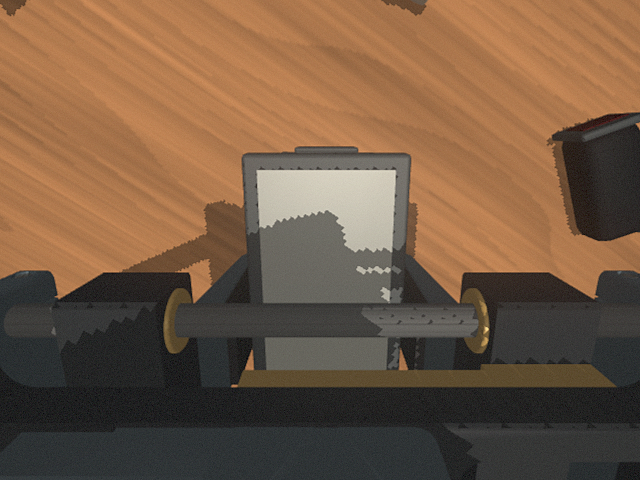

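Run:
```python
from workcell import env
from h import *
f=env.grab_frame("wrist")
s=env.state()
def intool(p): return (p-s["ee_pos"])@R.from_euler('xyz',s["ee_rot"],degrees=True).as_matrix()
zt=s["ee_pos"][2]-12.2+45
print(intool(px2w(f,[[243,154],[411,154]],zt)).round(1))
print(intool(np.array([[418.7,-272.5,60]])).round(1))
```

```text
[[-30.2 -66.1 -32.5]
 [ 32.1 -66.1 -32.6]]
[[ 1.   1.1 69.7]]
```

Emit:
servo_tool --plan '[[[0,0,0.2],[0,0,3],50],[[0,0,0.2],[1,0,6],50],[[0,0,0.2],[0,0,7],50],[[0,0,0.1],[0,1,7],50],[[0,0,0],[0,0,7],50],[[0,0,0],[0,0,6],50],[[0,0,0],[0,0,4],50],[[0,0,0],[0,0,2],50],[[0,0,0],[0,0,0],50],[[0,0,0],[0,0,0],50]]'

```text
time_s: 33.8
ee_pos: [419.1, -272.2, 84.6]
ee_rot: [-179.8, 0.1, -57.0]
force: [0.1, -0.7, -3.6]
gripper_width: 64.0
```

Run:
```python
from plan import plan,env
from h import *
s=env.state();print(s["ee_pos"],s["ee_rot"],s["force"],s["gripper_width"])
g=env.grab_frame("scene"); cv2.imwrite("pics/s8.png",cv2.resize(g["pixels"][200:340,140:320],None,fx=4,fy=4)[:,:,::-1])
```

```text
[ 419.06266306 -272.20850398   84.61826752] [-1.79775130e+02  6.84265405e-02 -5.69840774e+01] [ 0.12972044 -0.70051423 -3.5968103 ] 63.9763948527419
```

View pics/s8.png

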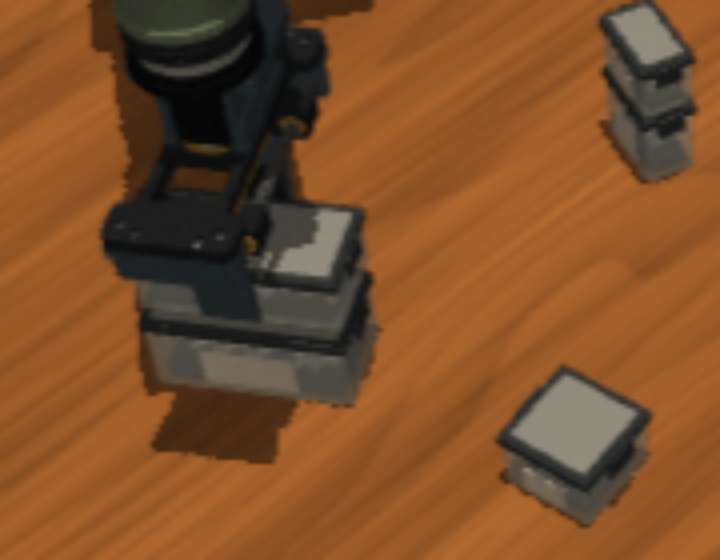

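Emit:
servo_tool --plan '[[[0,0,0],[0,0,2],50],[[0,0,0],[0,0,2],50],[[0,0,0],[0,0,2],50],[[0,0,0],[0,0,2],50],[[0,0,0],[0,0,1],50],[[0,0,0],[0,0,1],50],[[0,0,0],[0,0,1],50],[[0,0,0],[0,0,0],50],[[0,0,0],[0,0,0],50],[[0,0,0],[0,0,0],50]]'

```text
time_s: 35.1
ee_pos: [419.4, -272.3, 73.2]
ee_rot: [-179.8, 0.0, -57.0]
force: [-0.1, 0.6, -3.7]
gripper_width: 64.0
```

Run:
```python
from plan import plan,env
from h import *
s=env.state();print(s["ee_pos"],s["ee_rot"],s["force"],s["gripper_width"])
```

```text
[ 419.35678812 -272.34849416   73.22529063] [-1.79753039e+02  1.89319026e-02 -5.69874724e+01] [-0.05668014  0.61749018 -3.65811163] 63.98608008083316
```

Emit:
servo_tool --plan '[[[0,0,0],[0,0,1],50],[[0,0,0],[0,0,1],50],[[0,0,0],[0,0,0],50],[[0,0,0],[0,0,0],67],[[0,0,0],[0,0,0],75],[[0,0,0],[0,0,0],91],[[0,0,0],[0,0,0],91],[[0,0,0],[0,0,0],91],[[0,0,0],[0,0,-6],91],[[0,0,0],[0,0,-14],91]]'

```text
time_s: 36.35
ee_pos: [419.8, -272.7, 93.3]
ee_rot: [-179.7, -0.0, -57.0]
force: [0.0, 0.5, 1.0]
gripper_width: 91.0
```

Run:
```python
from plan import plan,env
from h import *
s=env.state();print(s["ee_pos"],s["ee_rot"],s["force"],s["gripper_width"])
plan([(419,-272,150,-57,4),(520,-238,140,-70,6)],91)
```

```text
[ 419.82882639 -272.66926231   93.28813869] [-1.79726750e+02 -4.02605299e-02 -5.69901941e+01] [0.02602284 0.51587046 1.030489  ] 90.96373641090166
[[[-0.1,0,0],[-0.2,0,-14.2],91],[[-0.1,0,0],[-0.2,0,-14.2],91],[[-0.1,0,0],[-0.2,0.1,-14.2],91],[[-0.1,0,0],[-0.2,0.1,-14.2],91],[[0,0,1.1],[2.2,-8.6,0.8],91],[[0,0,2.3],[4.4,-18.5,1.7],91],[[0,0,3.1],[4.8,-24.9,2.3],91],[[0,0,3.1],[3.5,-25.1,2.3],91],[[0,0,2.3],[1.6,-19,1.7],91],[[0,0,1.1],[0.4,-8.9,0.8],91]] 10
```

Emit:
servo_tool --plan '[[[0,0,0],[0,0,-15],91],[[0,0,0],[0,0,-18],91],[[0,0,0],[0,0,-16],91],[[0,0,2],[2,-8,-6],91],[[0,0,4],[4,-16,0],91],[[0,0,4],[5,-24,0],91],[[0,0,4],[5,-28,0],91],[[0,0,4],[4,-30,0],91],[[0,0,3],[3,-28,0],91],[[0,0,2],[2,-26,0],91]]'

```text
time_s: 37.6
ee_pos: [583.7, -240.8, 165.7]
ee_rot: [-179.1, -0.5, -80.9]
force: [0.1, -0.3, -0.1]
gripper_width: 90.9
```

Run:
```python
from plan import plan,env
from h import *
s=env.state();print(s["ee_pos"],s["ee_rot"],s["force"],s["gripper_width"])
plan([(622,-203.5,110,-81.7,8)],91)
```

```text
[ 583.72637766 -240.83084236  165.73905698] [-179.05406268   -0.52624633  -80.89912634] [ 0.13584783 -0.32341833 -0.09101006] 90.89430942153791
[[[-0.1,0,0],[-1.8,-2.4,3.2],91],[[-0.1,-0.1,0.1],[-3.8,-5.2,6.8],91],[[-0.2,-0.1,0.1],[-5,-6.9,9],91],[[-0.2,-0.1,0.1],[-5,-6.9,9],91],[[-0.2,-0.1,0.1],[-5,-7,9],91],[[-0.2,-0.1,0.1],[-5,-7,9],91],[[-0.1,-0.1,0.1],[-3.8,-5.3,6.7],91],[[-0.1,0,0],[-1.8,-2.5,3.1],91],[[0,0,0],[0,0,0],91],[[0,0,0],[0,0,0],91]] 10
```

Emit:
servo_tool --plan '[[[0,0,0],[-4,-3,4],91],[[-0.1,-0.1,0],[-5,-4,6],91],[[-0.2,-0.1,0],[-5,-5,8],91],[[-0.2,-0.1,0],[-5,-5,8],91],[[-0.2,-0.1,0],[-5,-5,8],91],[[-0.2,-0.1,0],[-5,-4,8],91],[[-0.1,0,0],[-4,-3,6],91],[[0,0,0],[-2,-1,3],91],[[0,0,0],[0,0,1],91],[[0,0,0],[0,0,0],91]]'

```text
time_s: 38.85
ee_pos: [607.9, -198.8, 111.4]
ee_rot: [179.8, 0.0, -80.8]
force: [1.1, 0.3, 0.2]
gripper_width: 90.9
```

Run:
```python
from plan import plan,env
from h import *
s=env.state();print(s["ee_pos"],s["ee_rot"],s["force"],s["gripper_width"])
t=env.grab_frame("top"); lids(t,dict(long=(430,283,105),small=(303,265,105),round=(184,280,105),sqd=(209,211,60)))
f=env.grab_frame("wrist"); cv2.imwrite("pics/w9.png",f["pixels"][:,:,::-1])
plan([(622,-203.5,70,-81.7,8)],91)
```

```text
[ 607.94755318 -198.82296591  111.35491428] [ 1.79779991e+02  1.30115330e-02 -8.07864665e+01] [1.09809567 0.3188515  0.15221486] 90.88100734438717
long miss
small [468.2  20.5  56.1  31.7 -19.6 468.2  20.5]
round [436.8 282.8  38.8  38.8  36.7 436.9 282.4]
sqd [609.8 237.3  56.3  56.1  79.9 609.7 237.4]
[[[0,0,0.1],[0.4,-0.7,2.3],91],[[0,0,0.1],[0.8,-1.6,5],91],[[0,0,0.1],[1.1,-2.1,6.7],91],[[0,0,0.1],[1.1,-2.1,6.7],91],[[0,0,0.1],[1.1,-2.1,6.7],91],[[0,0,0.1],[1.1,-2.2,6.7],91],[[0,0,0.1],[0.8,-1.6,5],91],[[0,0,0.1],[0.4,-0.8,2.3],91],[[0,0,0],[0,0,0],91],[[0,0,0],[0,0,0],91]] 10
```

View pics/w9.png

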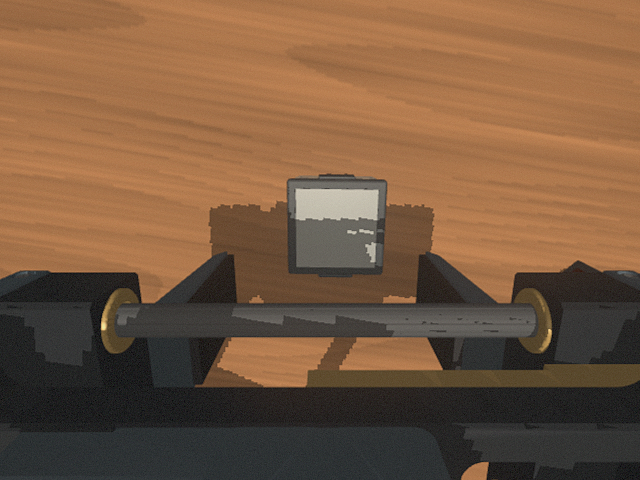

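Run:
```python
from workcell import env
from h import *
f=env.grab_frame("wrist")
w=px2w(f,[[287,180],[386,181],[384,272],[289,272]],45);print(w.round(1),w.mean(0))
```

```text
[[ 648.9 -166.8   45. ]
 [ 658.6 -230.3   45. ]
 [ 596.8 -241.7   45. ]
 [ 586.1 -176.6   45. ]] [ 622.61397815 -203.84636515   45.        ]
```

Emit:
servo_tool --plan '[[[0,0,0.2],[1,-1,4],91],[[0,0,0.2],[1,-2,6],91],[[0,0,0.2],[1,-2,7],91],[[0,0,0.1],[1,-2,7],91],[[0,0,0.1],[1,-2,6],91],[[0,0,0.1],[1,-2,4],91],[[0,0,0],[0,-2,2],91],[[0,0,0],[0,-1,0],91],[[0,0,0],[0,0,0],91],[[0,0,0],[0,0,0],91]]'

```text
time_s: 40.25
ee_pos: [623.8, -203.3, 73.0]
ee_rot: [179.8, -0.0, -81.8]
force: [0.3, -0.1, 0.5]
gripper_width: 91.0
```

Run:
```python
from plan import plan,env
from h import *
s=env.state();print(s["ee_pos"],s["ee_rot"],s["force"],s["gripper_width"])
plan([(621.5,-203.5,13,-81.7,10)],91)
```

```text
[ 623.76813223 -203.3415827    72.95583015] [ 1.79810570e+02 -2.89760832e-03 -8.17799053e+01] [ 0.27915419 -0.13477557  0.45321802] 90.98405881878884
[[[0,0,0],[0,0.1,2.6],91],[[0,0,0],[0,0.2,5.5],91],[[0,0,0],[0,0.3,7.3],91],[[0,0,0],[0,0.3,7.3],91],[[0,0,0],[0,0.3,7.3],91],[[0,0,0],[0,0.3,7.3],91],[[0,0,0],[0,0.3,7.3],91],[[0,0,0],[0,0.3,7.3],91],[[0,0,0],[0,0.2,5.5],91],[[0,0,0],[0,0.1,2.6],91]] 10
```

Emit:
servo_tool --plan '[[[0,0,0],[0,1,3],91],[[0,0,0],[0,1,6],91],[[0,0,0],[0,0,8],91],[[0,0,0],[0,0,8],91],[[0,0,0],[0,0,8],91],[[0,0,0],[0,0,8],91],[[0,0,0],[0,0,7],91],[[0,0,0],[0,0,5],91],[[0,0,0],[0,0,2],91],[[0,0,0],[0,0,0],91]]'

```text
time_s: 41.5
ee_pos: [621.0, -203.6, 13.5]
ee_rot: [179.8, 0.0, -81.8]
force: [-0.8, -0.1, 0.4]
gripper_width: 90.9
```

Emit:
servo_tool --plan '[[[0,0,0],[0,0,1],91],[[0,0,0],[0,0,1],91],[[0,0,0],[0,0,0],91],[[0,0,0],[0,0,0],75],[[0,0,0],[0,0,0],52],[[0,0,0],[0,0,0],52],[[0,0,0],[0,0,0],52],[[0,0,0],[0,0,0],52],[[0,0,0],[0,0,0],52],[[0,0,0],[0,0,0],52]]' --squeeze 25

```text
time_s: 42.75
ee_pos: [621.6, -203.7, 12.4]
ee_rot: [179.9, -0.0, -81.8]
force: [-0.1, -0.0, -1.2]
gripper_width: 66.1
```

Run:
```python
from plan import plan,env
from h import *
s=env.state();print(s["ee_pos"],s["ee_rot"],s["force"],s["gripper_width"])
```

```text
[ 621.61634492 -203.73091257   12.35972925] [ 1.79852505e+02 -1.87832818e-02 -8.17872617e+01] [-0.07045661 -0.03847574 -1.19801712] 66.08863155005399
```

Emit:
servo_tool --plan '[[[0,0,0],[0,0,-8],52],[[0,0,0],[0,0,-16],52],[[0,0,0],[0,0,-22],52],[[0,0,0],[0,0,-24],52],[[0,0,0],[-4,0,-20],52],[[0,0,1],[-12,1,-14],52],[[0,0,1],[-20,2,-8],52],[[0,0,1],[-28,3,-4],52],[[0,0,1],[-30,2,0],52],[[0,0,1],[-30,2,0],52]]'

```text
time_s: 44.0
ee_pos: [597.8, -77.3, 138.2]
ee_rot: [180.0, -0.0, -87.3]
force: [-0.3, 0.4, -2.1]
gripper_width: 66.3
```

Run:
```python
from plan import plan,env
from h import *
s=env.state();print(s["ee_pos"],s["ee_rot"],s["force"],s["gripper_width"])
t=env.grab_frame("top"); lids(t,dict(long=(432,284,105)))
plan([(610,200,135,-98,10)],52)
```

```text
[597.83244112 -77.34348464 138.23382882] [ 1.79971988e+02 -2.08475528e-02 -8.72974042e+01] [-0.26142883  0.41595907 -2.08939859] 66.29510539575443
long [ 421.2 -270.3  120.2   54.5   33.1  421.1 -270.5]
[[[0,0,0.5],[-11.6,-1.1,0.2],52],[[0,0,1],[-24.9,-2.2,0.4],52],[[0,0,1.3],[-33.3,-2.3,0.5],52],[[0,0,1.3],[-33.3,-1.6,0.5],52],[[0,0,1.3],[-33.4,-0.8,0.5],52],[[0,0,1.3],[-33.4,-0.1,0.5],52],[[0,0,1.3],[-33.4,0.7,0.5],52],[[0,0,1.3],[-33.3,1.4,0.5],52],[[0,0,1],[-25,1.7,0.4],52],[[0,0,0.5],[-11.6,1,0.2],52]] 10
```

Emit:
servo_tool --plan '[[[0,0,1],[-30,-2,0],52],[[0,0,1],[-32,-2,0],52],[[0,0,1],[-33,-2,0],52],[[0,0,1],[-33,-2,0],52],[[0,0,1],[-33,-1,0],52],[[0,0,1],[-33,0,0],52],[[0,0,1],[-32,0,0],52],[[0,0,1],[-28,0,0],52],[[0,0,1],[-18,0,0],52],[[0,0,1],[-8,0,0],52]]'

```text
time_s: 45.3
ee_pos: [606.7, 220.1, 143.5]
ee_rot: [179.7, 0.2, -97.6]
force: [0.1, 0.2, -1.7]
gripper_width: 66.1
```

Run:
```python
from plan import plan,env
from h import *
s=env.state();print(s["ee_pos"],s["ee_rot"],s["force"],s["gripper_width"])
plan([(610,236.2,115,-100,8)],52)
```

```text
[606.74198653 220.05402073 143.53971472] [179.74187957   0.19353311 -97.59883848] [ 0.0976351   0.16870996 -1.70076871] 66.08871131378012
[[[0,0,0.1],[-0.9,-0.1,1.6],52],[[0,0,0.3],[-2,-0.1,3.5],52],[[0,0,0.4],[-2.6,-0.2,4.6],52],[[0,0,0.4],[-2.6,-0.2,4.6],52],[[0,0,0.4],[-2.6,-0.1,4.6],52],[[0,0,0.4],[-2.6,-0.1,4.6],52],[[0,0,0.3],[-2,-0.1,3.5],52],[[0,0,0.1],[-0.9,0,1.6],52],[[0,0,0],[0,0,0],52],[[0,0,0],[0,0,0],52]] 10
```

Emit:
servo_tool --plan '[[[0,0,0.2],[-1,0,2],52],[[0,0,0.3],[-2,0,4],52],[[0,0,0.4],[-2,0,5],52],[[0,0,0.4],[-2,0,5],52],[[0,0,0.4],[-2,0,5],52],[[0,0,0.4],[-2,0,4],52],[[0,0,0.2],[-1,0,3],52],[[0,0,0],[0,0,1],52],[[0,0,0],[0,0,0],52],[[0,0,0],[0,0,0],52]]'

```text
time_s: 46.55
ee_pos: [607.9, 230.5, 112.3]
ee_rot: [179.7, 0.1, -100.2]
force: [-0.9, 0.3, -1.7]
gripper_width: 66.0
```

Run:
```python
from plan import plan,env
from h import *
s=env.state();print(s["ee_pos"],s["ee_rot"],s["force"],s["gripper_width"])
f=env.grab_frame("wrist"); cv2.imwrite("pics/w10.png",f["pixels"][:,:,::-1])
plan([(610,236.2,85,-100,8)],52)
```

```text
[607.88966705 230.54873233 112.34332547] [ 1.79658894e+02  7.87938003e-02 -1.00165832e+02] [-0.93263424  0.32495414 -1.72511686] 65.98143673344127
[[[0,0,0],[-0.3,-0.1,1.5],52],[[0,0,0],[-0.7,-0.2,3.3],52],[[0.1,0,0],[-1,-0.2,4.4],52],[[0.1,0,0],[-1,-0.2,4.4],52],[[0.1,0,0],[-1,-0.2,4.4],52],[[0.1,0,0],[-1,-0.2,4.4],52],[[0,0,0],[-0.7,-0.1,3.3],52],[[0,0,0],[-0.3,-0.1,1.5],52],[[0,0,0],[0,0,0],52],[[0,0,0],[0,0,0],52]] 10
```

View pics/w10.png

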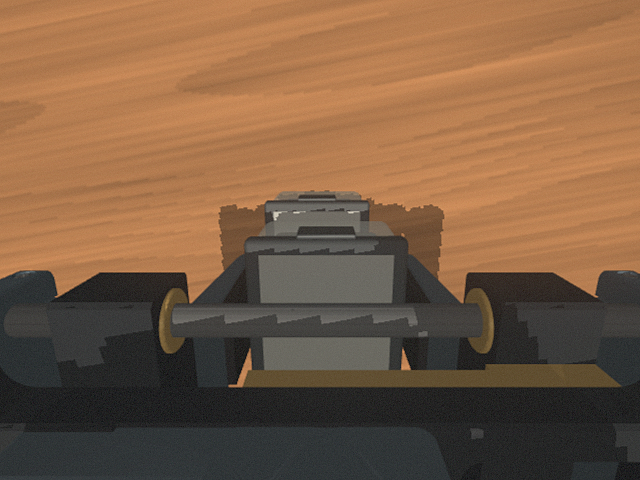

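Run:
```python
from workcell import env
from h import *
f=env.grab_frame("wrist")
s=env.state()
def intool(p): return (p-s["ee_pos"])@R.from_euler('xyz',s["ee_rot"],degrees=True).as_matrix()
zt=s["ee_pos"][2]-12.4+45
print(intool(px2w(f,[[244,238],[408,238]],zt)).round(1))
print(intool(px2w(f,[[265,202],[369,202]],60)).round(1))
print(intool(np.array([[610,236.2,60]])).round(1))
```

```text
[[-32.2 -34.1 -32.8]
 [ 32.3 -34.2 -32.8]]
[[-37.8 -33.8  52.3]
 [ 26.6 -33.9  52.2]]
[[-5.8 -1.4 52.4]]
```

Emit:
servo_tool --plan '[[[0,0,0],[-1,0,3],52],[[0,0,0],[-1,-1,4],52],[[0,0,0],[-1,0,5],52],[[0,0,0],[-1,-1,5],52],[[0,0,0],[-1,0,5],52],[[0,0,0],[0,0,3],52],[[0,0,0],[0,0,2],52],[[0,0,0],[0,0,1],52],[[0,0,0],[0,0,0],52],[[0,0,0],[0,0,0],52]]'

```text
time_s: 47.9
ee_pos: [610.8, 235.5, 82.3]
ee_rot: [179.7, 0.1, -100.2]
force: [-1.1, 0.6, -1.8]
gripper_width: 65.5
```

Run:
```python
from workcell import env
from h import *
f=env.grab_frame("wrist")
s=env.state();print(s["ee_pos"],s["ee_rot"],s["force"]); cv2.imwrite("pics/w11.png",f["pixels"][:,:,::-1])
```

```text
[610.79614885 235.49196746  82.3261285 ] [ 1.79658243e+02  7.85580162e-02 -1.00167713e+02] [-0.29311587  1.06241462 -2.64936823]
```

View pics/w11.png

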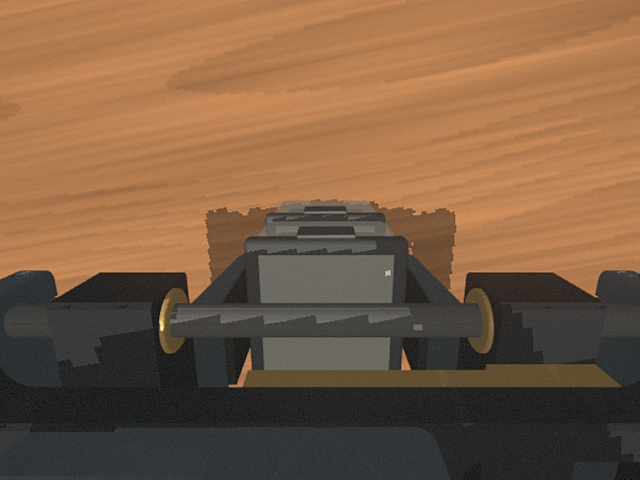

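Emit:
servo_tool --plan '[[[0,0,0],[0,1,2],52],[[0,0,0],[0,0,2],52],[[0,0,0],[0,0,2],52],[[0,0,0],[0,0,1],52],[[0,0,0],[0,0,1],52],[[0,0,0],[0,0,0],52],[[0,0,0],[0,0,0],52],[[0,0,0],[0,0,0],52],[[0,0,0],[0,0,0],52],[[0,0,0],[0,0,0],52]]'

```text
time_s: 49.2
ee_pos: [609.9, 235.7, 74.0]
ee_rot: [179.7, 0.1, -100.2]
force: [-0.1, -0.1, -2.3]
gripper_width: 65.8
```

Emit:
servo_tool --plan '[[[0,0,0],[0,0,1],52],[[0,0,0],[0,0,1],52],[[0,0,0],[0,0,0],52],[[0,0,0],[0,0,0],69],[[0,0,0],[0,0,0],76],[[0,0,0],[0,0,0],91],[[0,0,0],[0,0,0],91],[[0,0,0],[0,0,0],91],[[0,0,0],[0,0,-6],91],[[0,0,0],[0,0,-14],91]]'

```text
time_s: 50.45
ee_pos: [610.1, 235.8, 93.3]
ee_rot: [179.7, 0.1, -100.2]
force: [-0.2, 0.1, -0.4]
gripper_width: 91.3
```

Emit:
servo_tool --plan '[[[0,0,0],[0,0,-16],91],[[0,0,0],[0,0,-20],91],[[0,0,0],[0,0,-24],91],[[0,0,0],[4,0,-24],91],[[0,0,0],[12,0,-14],91],[[0,0,0],[20,4,-8],91],[[0,0,0],[24,4,0],91],[[0,0,0],[24,4,0],91],[[0,0,0],[16,4,0],91],[[0,0,0],[8,0,0],91]]'

```text
time_s: 51.7
ee_pos: [572.8, 124.1, 208.2]
ee_rot: [179.9, 0.2, -100.2]
force: [1.0, -0.1, -0.1]
gripper_width: 90.9
```

Run:
```python
from workcell import env
from h import *
s=env.state();print(s["ee_pos"],s["force"])
t=env.grab_frame("top"); lids(t,dict(long=(432,284,105),small=(303,265,105),round=(184,280,105),sq=(207,207,105)))
g=env.grab_frame("scene"); cv2.imwrite("pics/s12.png",g["pixels"][:,:,::-1])
cv2.imwrite("pics/t12.png",cv2.resize(t["pixels"][150:330,80:560],None,fx=1.6,fy=1.6)[:,:,::-1])
```

```text
[572.76522333 124.08914325 208.19818846] [ 0.99838274 -0.09268829 -0.12140427]
long [ 421.1 -270.3  120.3   54.6   32.9  421.1 -270.4]
small [468.2  20.4  56.1  31.7 -19.4 468.2  20.5]
round [436.5 283.6  39.   36.3  29.7 436.7 282.9]
sq miss
```

View pics/s12.png

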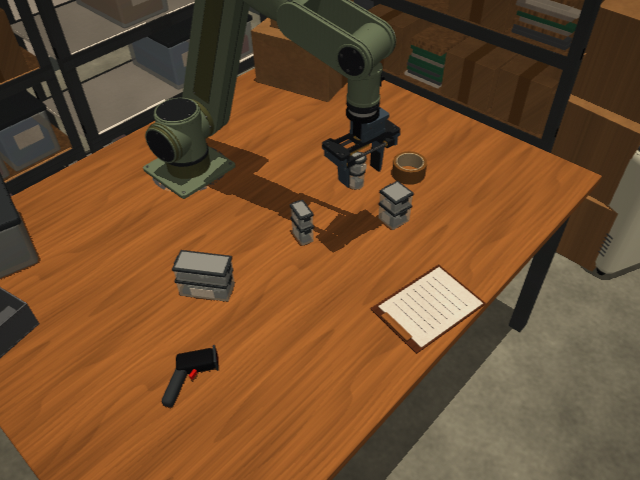

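View pics/t12.png

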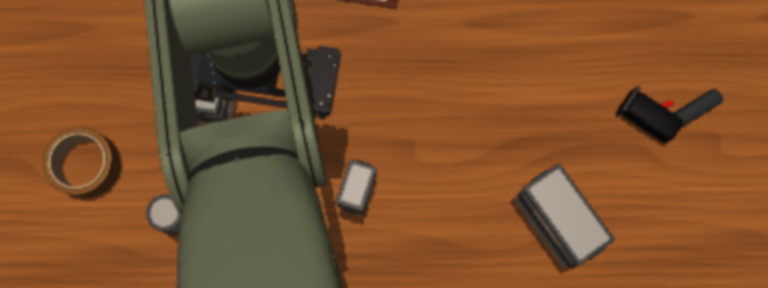

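Emit:
servo_tool --plan '[[[0,0,0],[10,0,0],91],[[0,0,0],[20,0,0],91],[[0,0,0],[25,0,0],91],[[0,0,0],[25,0,0],91],[[0,0,0],[25,0,0],91],[[0,0,0],[25,0,0],91],[[0,0,0],[15,0,0],91],[[0,0,0],[5,0,0],91],[[0,0,0],[0,0,0],91],[[0,0,0],[0,0,0],91]]'

```text
time_s: 53.05
ee_pos: [545.9, -30.5, 207.0]
ee_rot: [179.9, 0.2, -100.1]
force: [0.5, 0.6, -0.1]
gripper_width: 90.9
```

Run:
```python
from workcell import env
from h import *
s=env.state();print(s["ee_pos"],s["force"])
t=env.grab_frame("top"); lids(t,dict(long=(432,284,105),round=(184,280,105),sq=(207,207,105)))
g=env.grab_frame("scene"); cv2.imwrite("pics/s13.png",cv2.resize(g["pixels"][150:320,160:440],None,fx=2.8,fy=2.8)[:,:,::-1])
lids(g,dict(long=(203,262,105),sq=(395,191,105)))
print(px2w(t,[[129,250]],48))
```

```text
[545.9279191  -30.52433567 206.95534225] [ 0.53105787  0.56462868 -0.07213355]
long [ 421.2 -270.3  120.2   54.5   33.1  421.1 -270.5]
round [436.6 282.9  38.6  38.6 -45.4 436.9 282.4]
sq [610.  236.8  55.9  55.8  80.1 610.2 236.9]
long [ 422.5 -272.4  118.1   51.5   33.1  422.6 -272.4]
sq [611.  234.5  54.4  53.7 -10.4 611.1 234.4]
[[520.65099339 421.00208313  48.        ]]
```

View pics/s13.png

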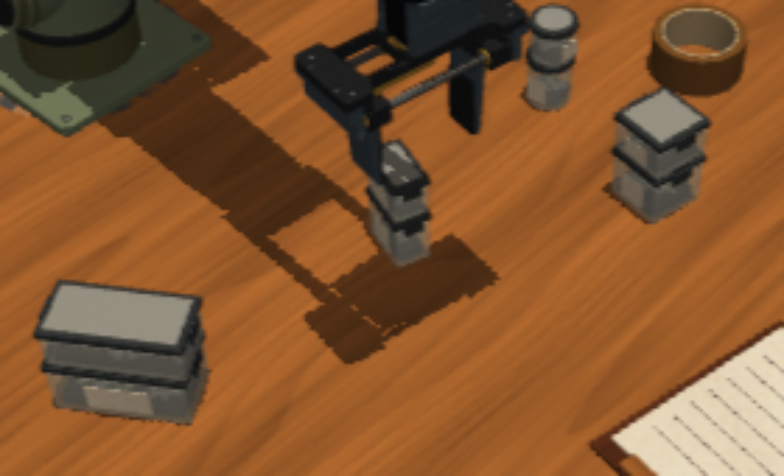

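Run:
```python
from workcell import env
print(env.job_done())
```

```text
the job is handed in; nothing more can be done
None
```

I took both piles apart and set all four shallow tubs on the deep tubs of the same outline. I handed the job in at about 53 s of the 106 s allowed, and it gave no verdict.

In the last camera check I compared each upper lid with where I had measured the deep tub's lid at the start:

| Tub | Centre offset (limit 12 mm) | Angle off (limit about 11°) |
|---|---|---|
| long | 3.5 mm | about 0.1° |
| square | about 1 mm | under 0.5° |
| small | under 1 mm | about 0.4° |
| round | about 2 mm | not needed |

- **Setting down:** The gripper readings put the tubs about 1 mm above the lids or already resting when I opened it.
- **Release:** Each time the gripper came away at full opening with no load. It ended about 100 mm above the stacks, touching nothing.
- **Deep tubs, tape roll and scanner:** The tape roll and scanner looked undisturbed in the pictures. I did not re-measure them or the deep tubs against their starting positions, and the deep lids are now hidden. If a deep tub shifted while I was stacking, these offsets would not show it.
- **Disagreement:** The top and scene cameras differ by a steady 1 to 3 mm, roughly within their calibration. I did not see any check fail.

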